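Load the ice crusher with the scoop, flip its safety catch and hold the run lever down

ROBOT

A 6-joint arm with a two-finger parallel gripper is mounted at the origin on the work surface. World frame = base frame: x ahead of the robot, y to its left, z up, the work surface at z = 0. Lengths are in m, angles in rad, forces in N, time in s.
With the tool pointing down it reaches from about 0.3 to 1 m from the base axis. Payload 5.1 kg.
Tool frame: the origin (TCP) lies on the mounting face of the last link; the fingertips stand 190 mm ahead of it and the grasp point (between the pads) lies bot.grasp_offset ahead of it (bot.grasp_offset is the distance from the TCP to the grasp point, in m); x points along the fingers, y is the direction in which the jaws open and shut, and the axes are right-handed (so a half turn about x gives the same grasp; the last joint's range is limited). The gripper opens to 95 mm and grips with 3 to 60 N. Pads are 20 mm wide; open, the fingers measure 119 mm over their backs; the gripper's body (75 mm by 180 mm) begins 59 mm behind the grasp point.
Start: joints at [-1.243, 0.124, 1.65, -0, 1.367, -0.083], TCP at [0.26, -0.596, 0.405] pointing down, gripper open.
Joint ranges: [-2.61, 2.61], [-1.02, 2.33], [0.03, 2.71], [-1.35, 4.49], [0.32, 2.68], [-2.91, 2.91]. Speed limits (rad/s): [2.57, 2.57, 3.14, 3.14, 3.14, 3.14].

INTERFACE

Orientations are given as a rotation vector (axis times angle).
In Python, from rig import bot gives the robot as it stands.
- The arm moves only by the shell command python3 -m jog 'ROWS' [FORCE]. ROWS is JSON, a list that holds one entry, the list of rows, each a list of 7 numbers: the shift along the tool's x, y, z in mm, then the turn, a rotation vector about the tool's x, y, z in degrees, then the finger opening in mm, from 0 to 95.1. In form: [[[tx, ty, tz, ax, ay, az, jaw], ...]]. A call has 1 to 20 rows; each row shifts and turns the pose as measured when the row begins, along the tool's axes as they then stand; what a row does not reach is not made up. A row lasts 1/12 s, in which the tool goes at most 41.7 mm and 7.16 degrees, less where a joint would pass 70% of its speed; a pose out of reach is approached as far as the arm can. A call is refused whole if a number of a shift passes 41.7 or a number of a turn 7.16, either way. A call with a gripper value outside its range is refused whole. The fingers move at their own pace and stop on an object; FORCE is the grip in N (left out, the last holds). Time passes only in rows, so rows that do not move let the fingers close. It gives the time, the measured TCP pose, the force and the opening at its end, in the units of the state.
- bot.get_state(): the state, without advancing time (a new reading comes with each control period).
- bot.read_camera(name): name is "scene" or "top" or "wrist"; returns the picture (420x560x3 uint8, blue, green, red); there is no depth.
- bot.camera_params(name): a dict with "fx", "fy", "cx", "cy" (pixels), "T" (4x4, takes a point from camera to world coordinates). Camera axes: x right, y up, looking along -z (the intrinsics and any distortion apply to the point x, -y, -z); pixel columns grow to the right and rows downward; lengths in m; the calibration is good to about 2 mm. The wrist camera is an equidistant fisheye: a pixel r from the principal point sees the ray r / f radians off the axis. A picture is of the moment at which its call begins: read the wrist's pose just before it. camera_params takes no time and is no camera call; for the wrist camera it gives the pose at the moment of the call.
- bot.hand_in(): hands the job in, once; it reports no verdict.
The state is a dict: "t": time; "joint_pos": joint angles; "dq": joint speeds; "effort": joint torques, N m; "position": TCP position; "tool_rot": TCP orientation; "wrist_force": force on the tool from outside, world axes, zero at the start; "ft_torque": the same for the moment, N m; "opening": finger opening in m.
Only numpy, scipy, OpenCV 4.12 (cv2) and the standard library are available. Lean on these libraries where they do the work, as an engineer would, in place of code of your own. Each camera call takes 0.05 s, during which the arm holds its last target.

TASK

Use the scoop to tip at least three ice cubes out of the tub into the ice crusher's hopper, keeping the gripper's fingers off the ice, and put the scoop back in the tub, all with the safety catch still on. Then flip the safety catch off the run lever, pull the lever towards the crusher's front and down to its stop, and finish while holding it there: the crusher runs only while the lever is held down. Leave the mug, the jar and the pepper mill where they stand.

Things in the scene. Friction and masses are not known exactly. Their poses are not given: they have to be found in the camera images.
- crusher: countertop electric ice crusher, aluminium, fixed to the worktop; 285 long, 180 wide, 235 high. Origin: on the worktop under the middle of its hopper; x points to its back (its chute and collecting bin face -x), y to its left side where the lever and the catch are, z up. It does not move.
- hopper (a point): point inside the crusher's open steel hopper, on its axis, 30 above its floor and 55 below its rim. The hopper is a square funnel: 92 square at the floor, 150 square at the rim.
- lever_knob (a point): centre of the run lever's black ball knob, 32 in diameter, at the end of an 11 thick steel rod; 160 from the lever's pivot and 130 to the left (+y) of the hopper's axis. At rest it is 55 in front of (-x) and 150 above the pivot, about 250 above the worktop.
- lever_hinge (a point): centre of the lever's pivot at the crusher's left side, 100 above the worktop; the lever turns about the crusher's y axis through this point, in an upright plane
- lever (a joint): angle of the run lever: 0 at rest (leaning 20 degrees from upright towards the crusher's front, -x), growing as the knob is pulled forwards (-x) and down, to the stop at 0.96 rad (75 degrees from upright). A spring returns it to 0 when let go: about 3 N at the knob at the start of the pull, 8 N at the stop. While the catch is on (below about 0.3 rad) it cannot move more than some 0.07 rad.
- catch_tab (a point): middle of the upper edge of the safety catch's thumb tab, a small upright steel plate 24 wide (along the crusher's y), 5 thick and 40 high; as built 50 behind (+x) and 108 to the left of the hopper's axis, 220 above the worktop
- catch_hinge (a point): the catch's pivot, 62 below the tab's upper edge; the catch turns about the crusher's y axis through this point. From here a hook reaches 90 forwards over a stud on the lever.
- catch (a joint): angle of the safety catch: 0 with its hook over the lever's stud (on), growing as the tab is pushed backwards (crusher's +x) so that the hook lifts; the lever is free above about 0.3 rad, count 0.6 and more as flipped clear, its end is at 1.3. It is light (1 N at the tab) and stays where it is left.
- tub: open grey plastic tub of ice, 220 long, 150 wide, 55 high, walls and floor 3 thick, fixed (it does not slide). Origin: middle of its underside; x along its length, away from the scoop's end towards the ice.
- scoop: steel ice scoop lying in the tub with its mouth towards the ice and its handle over the tub's end. Bowl 84 long, 84 wide, flat floor 3 thick, thinned to 1 at the lip, sides raked back from the lip to 36 high half way, back 40. Origin: middle of the bowl's underside; x points out of the open mouth (42 to the lip), z up. About 0.13 kg.
- scoop_grip (a point): a good place to grip the scoop: on the axis of its black handle, 95 behind and 85 above the scoop's origin. The handle is straight and level, along the scoop's x, 16 wide and 14 high, from 40 to 167 behind the origin; its steel neck rises from the bowl's back, 43 behind the origin.
- scoop_mouth (a point): middle of the scoop's front lip, 42 ahead of its origin, on the upper face of its floor
- mug: bystander: white mug, 80 across, 95 high; origin under its middle
- jar: bystander: glass jar with a steel lid, 70 across, 120 high; origin under its middle
- pepper_mill: bystander: dark wooden pepper mill, 52 across, 137 high; origin under its middle
- ice0: one of nine alike ice cubes, 25 on a side with bevelled edges, 15 g, slippery (friction about 0.15 on everything); origin at its centre
- ice1: one of nine alike ice cubes, 25 on a side with bevelled edges, 15 g, slippery (friction about 0.15 on everything); origin at its centre
- ice2: one of nine alike ice cubes, 25 on a side with bevelled edges, 15 g, slippery (friction about 0.15 on everything); origin at its centre
- ice3: one of nine alike ice cubes, 25 on a side with bevelled edges, 15 g, slippery (friction about 0.15 on everything); origin at its centre
- ice4: one of nine alike ice cubes, 25 on a side with bevelled edges, 15 g, slippery (friction about 0.15 on everything); origin at its centre
- ice5: one of nine alike ice cubes, 25 on a side with bevelled edges, 15 g, slippery (friction about 0.15 on everything); origin at its centre
- ice6: one of nine alike ice cubes, 25 on a side with bevelled edges, 15 g, slippery (friction about 0.15 on everything); origin at its centre
- ice7: one of nine alike ice cubes, 25 on a side with bevelled edges, 15 g, slippery (friction about 0.15 on everything); origin at its centre
- ice8: one of nine alike ice cubes, 25 on a side with bevelled edges, 15 g, slippery (friction about 0.15 on everything); origin at its centre

How it is judged:
On the way, in this order (a step that is already met when the one before it is completed fails the run):
1. at least three ice cubes are in the hopper, the catch still on (((distance between each of ice0, ice1 and hopper below 0.075 m and distance between any of ice2, ice3, ice4, ice5, ice6, ice7, ice8 and hopper below 0.075 m) or (distance between any of ice0, ice1 and hopper below 0.075 m and distance between ice2 and hopper below 0.075 m and distance between any of ice3, ice4, ice5, ice6, ice7, ice8 and hopper below 0.075 m) or (distance between any of ice0, ice1, ice2 and hopper below 0.075 m and distance between ice3 and hopper below 0.075 m and distance between any of ice4, ice5, ice6, ice7, ice8 and hopper below 0.075 m) or (distance between any of ice0, ice1, ice2, ice3 and hopper below 0.075 m and distance between ice4 and hopper below 0.075 m and distance between any of ice5, ice6, ice7, ice8 and hopper below 0.075 m) or (distance between any of ice0, ice1, ice2, ice3, ice4 and hopper below 0.075 m and distance between ice5 and hopper below 0.075 m and distance between any of ice6, ice7, ice8 and hopper below 0.075 m) or (distance between any of ice0, ice1, ice2, ice3, ice4, ice5 and hopper below 0.075 m and distance between ice6 and hopper below 0.075 m and distance between any of ice7, ice8 and hopper below 0.075 m) or (distance between any of ice0, ice1, ice2, ice3, ice4, ice5, ice6 and hopper below 0.075 m and distance between each of ice7, ice8 and hopper below 0.075 m)) and value of joint catch below 0.3 rad), for 0.2 s.
2. the scoop is back in the tub and let go, the catch still on (x of scoop in the frame of tub between -0.085 and 0.085 m and y of scoop in the frame of tub between -0.06 and 0.06 m and z of scoop in the frame of tub below 0.055 m and contact force between scoop and the fingers below 0.1 N and value of joint catch below 0.3 rad), for 0.2 s.
3. the safety catch is flipped clear, the lever still up (value of joint catch above 0.6 rad and value of joint lever below 0.15 rad), for 0.1 s.
4. the lever is pulled down to its stop (value of joint lever above 0.86 rad), for 0.2 s.
At the end, for the whole second after the job is handed in: Lever joint above 0.86 rad (stop 0.96), held by the fingers with over 1 N; catch above 0.5 rad; at least three ice cubes within 75 mm of site hopper; scoop let go in the tub, its origin within 85 mm along and 60 mm across of the tub's middle and under 55 mm high (value of joint lever above 0.86 rad and contact force between lever and the fingers above 1 N and contact force between lever and scoop below 0.1 N and value of joint catch above 0.5 rad and ((distance between each of ice0, ice1 and hopper below 0.075 m and distance between any of ice2, ice3, ice4, ice5, ice6, ice7, ice8 and hopper below 0.075 m) or (distance between any of ice0, ice1 and hopper below 0.075 m and distance between ice2 and hopper below 0.075 m and distance between any of ice3, ice4, ice5, ice6, ice7, ice8 and hopper below 0.075 m) or (distance between any of ice0, ice1, ice2 and hopper below 0.075 m and distance between ice3 and hopper below 0.075 m and distance between any of ice4, ice5, ice6, ice7, ice8 and hopper below 0.075 m) or (distance between any of ice0, ice1, ice2, ice3 and hopper below 0.075 m and distance between ice4 and hopper below 0.075 m and distance between any of ice5, ice6, ice7, ice8 and hopper below 0.075 m) or (distance between any of ice0, ice1, ice2, ice3, ice4 and hopper below 0.075 m and distance between ice5 and hopper below 0.075 m and distance between any of ice6, ice7, ice8 and hopper below 0.075 m) or (distance between any of ice0, ice1, ice2, ice3, ice4, ice5 and hopper below 0.075 m and distance between ice6 and hopper below 0.075 m and distance between any of ice7, ice8 and hopper below 0.075 m) or (distance between any of ice0, ice1, ice2, ice3, ice4, ice5, ice6 and hopper below 0.075 m and distance between each of ice7, ice8 and hopper below 0.075 m)) and x of scoop in the frame of tub between -0.085 and 0.085 m and y of scoop in the frame of tub between -0.06 and 0.06 m and z of scoop in the frame of tub below 0.055 m and contact force between scoop and the fingers below 0.1 N); the arm keeps its last pose, push and grip.
It fails at once if the fingers touch the ice (contact force between the fingers and ice0 above 0.3 N or contact force between the fingers and ice1 above 0.3 N or contact force between the fingers and ice2 above 0.3 N or contact force between the fingers and ice3 above 0.3 N or contact force between the fingers and ice4 above 0.3 N or contact force between the fingers and ice5 above 0.3 N or contact force between the fingers and ice6 above 0.3 N or contact force between the fingers and ice7 above 0.3 N or contact force between the fingers and ice8 above 0.3 N).
It fails at once if the mug, jar or pepper mill is pushed more than 40 mm or knocked over (distance of any of mug, jar, pepper_mill from where it was at the start of the episode above 0.04 m or angle between any of mug, jar, pepper_mill's own z axis and vertical above 0.5 rad).
It also fails if it takes over 72 s, if anything falls off the work surface, if the arm or the gripper's body presses on something with over 40 N, if the wrist force passes 120 N, or if a joint passes its speed limit or range.

## Working session

There is one attempt and no reset: what is moved stays moved. The work goes in short steps, Python scripts to look and compute and a shell command to move; the robot and the scene stay as the last step left them, time stands still between calls to the robot, and variables do not carry over. Pictures are saved under pics/ and viewed, and the job is handed in when it is done.

```bash
ls -la; mkdir -p pics; python3 - <<'E'
from rig import bot
import cv2
s=bot.get_state(); print(s); print(bot.grasp_offset)
for n in ["scene","top","wrist"]:
    p=bot.camera_params(n); print(n,p)
    cv2.imwrite(f"pics/{n}0.png",bot.read_camera(n))
E
```

```text
total 12
drwxr-xr-x  3 agent agent 4096 Dec  7 06:02 .
drwxr-xr-x 23 root  root  4096 Dec  7 06:02 ..
drwxr-xr-x  2 agent agent 4096 Dec  7 06:02 pics
{'t': 0.0, 'joint_pos': array([-1.24259229e+00,  1.24519686e-01,  1.65167565e+00, -1.04686831e-05,
        1.36747963e+00, -8.25855450e-02]), 'dq': array([-9.56899840e-04,  7.35193118e-04,  8.28236439e-04, -2.71465471e-05,
        6.43463269e-04,  6.75331776e-04]), 'effort': array([ 1.49363266e-03, -4.17599738e+01, -3.59930634e+01,  7.75365368e-02,
        4.89809713e-02, -1.79031681e-04]), 'position': array([ 0.25946806, -0.59569823,  0.40347622]), 'tool_rot': array([ 1.9957863 ,  0.41795168, -1.99632714]), 'wrist_force': array([-0.28795409,  0.31901352,  0.08310763]), 'ft_torque': array([ 0.02499338, -0.05519444, -0.03263084]), 'opening': 0.09533342402687144}
0.1713
scene {'fx': 456.47269242789497, 'fy': 456.47269242789497, 'cx': 274.79141858188154, 'cy': 214.8268291247275, 'T': array([[-0.70729372, -0.57178135,  0.41569422,  1.03592225],
       [ 0.70689806, -0.57667764,  0.40955834,  0.49107942],
       [ 0.00554374,  0.58353148,  0.8120716 ,  1.05162541],
       [ 0.        ,  0.        ,  0.        ,  1.        ]])}
top {'fx': 478.1648470307447, 'fy': 478.1648470307447, 'cx': 288.9632461594698, 'cy': 205.6985973144795, 'T': array([[-0.01198482,  0.98765013, -0.1562165 ,  0.40608665],
       [-0.99964501, -0.00811656,  0.02537662,  0.03082277],
       [ 0.02379528,  0.15646517,  0.9873968 ,  1.20834088],
       [ 0.        ,  0.        ,  0.        ,  1.        ]])}
wrist {'fx': 325.19226210127806, 'fy': 325.19226210127806, 'cx': 278.0795805390444, 'cy': 211.75070417144346, 'T': array([[ 0.39929167,  0.888656  ,  0.22551425,  0.32258809],
       [-0.91682111,  0.38763603,  0.09579859, -0.56838374],
       [-0.00228546, -0.24500781,  0.96951841,  0.38397885],
       [ 0.        ,  0.        ,  0.        ,  1.        ]])}
```

View pics/scene0.png

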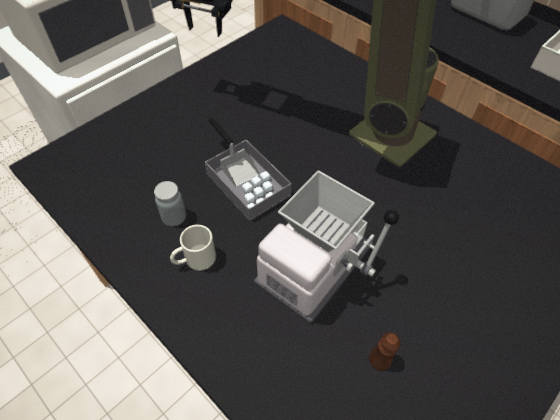

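View pics/top0.png

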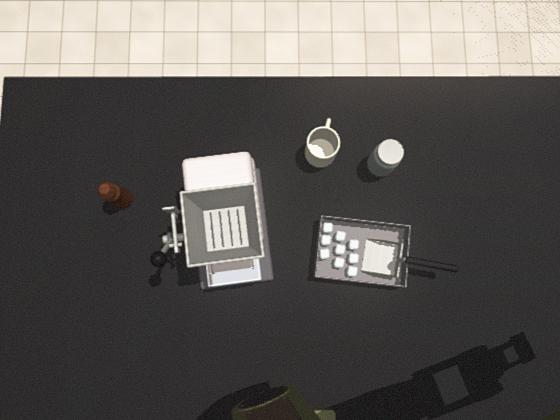

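View pics/wrist0.png

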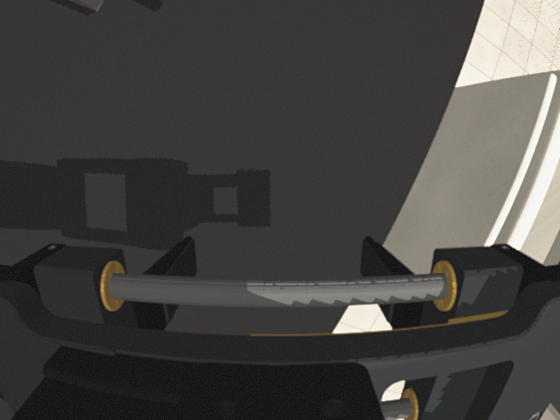

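The top view shows the tub around (362,252) with ice in columns at u≈325–355 and the scoop's handle pointing to the right (-y). The crusher is around (225,225), with its knob at (158,258) on the +y side. The jar, mug and mill stand further back. I'll zoom in to measure.

```bash
python3 - <<'E'
import cv2
t=cv2.imread('pics/top0.png'); s=cv2.imread('pics/scene0.png')
def crop(im,x0,y0,x1,y1,k,n):
    c=cv2.resize(im[y0:y1,x0:x1],None,fx=k,fy=k,interpolation=cv2.INTER_CUBIC)
    c=cv2.convertScaleAbs(c,alpha=1.3,beta=15)
    for x in range(x0-x0%20+20,x1,20): cv2.putText(c,str(x),((x-x0)*k,8),0,.33,(0,255,255)); cv2.line(c,((x-x0)*k,0),((x-x0)*k,c.shape[0]),(0,120,120),1)
    for y in range(y0-y0%20+20,y1,20): cv2.putText(c,str(y),(0,(y-y0)*k),0,.33,(0,255,255)); cv2.line(c,(0,(y-y0)*k),(c.shape[1],(y-y0)*k),(0,120,120),1)
    cv2.imwrite(n,c)
crop(t,305,205,465,300,5,'pics/tubtop.png')
crop(t,145,145,285,295,4,'pics/crtop.png')
crop(s,195,110,310,225,5,'pics/tubsc.png')
crop(s,240,170,410,320,4,'pics/crsc.png')
E
```

```text
(no output)
```

View pics/tubtop.png

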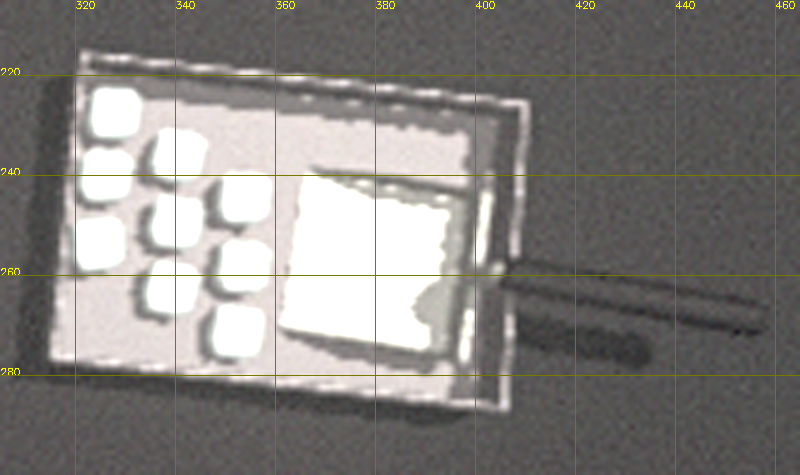

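View pics/crtop.png

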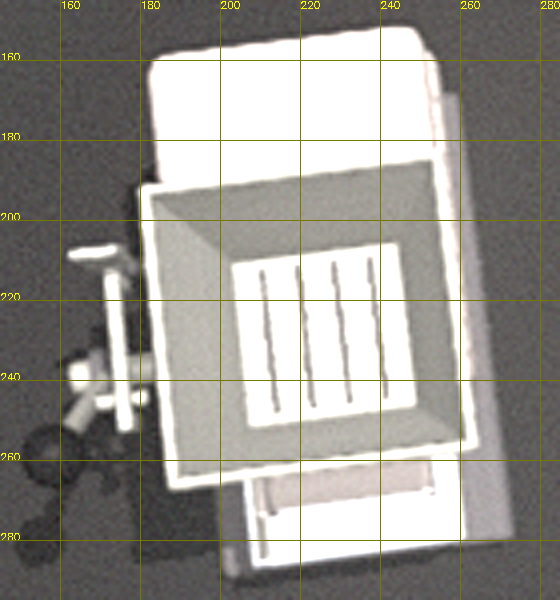

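View pics/tubsc.png

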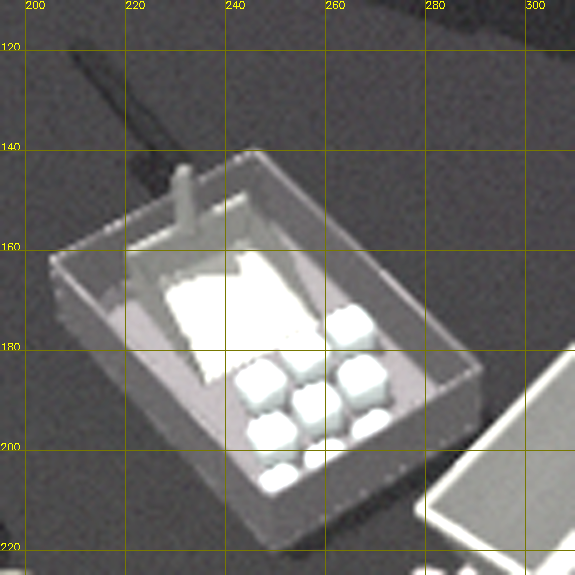

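View pics/crsc.png

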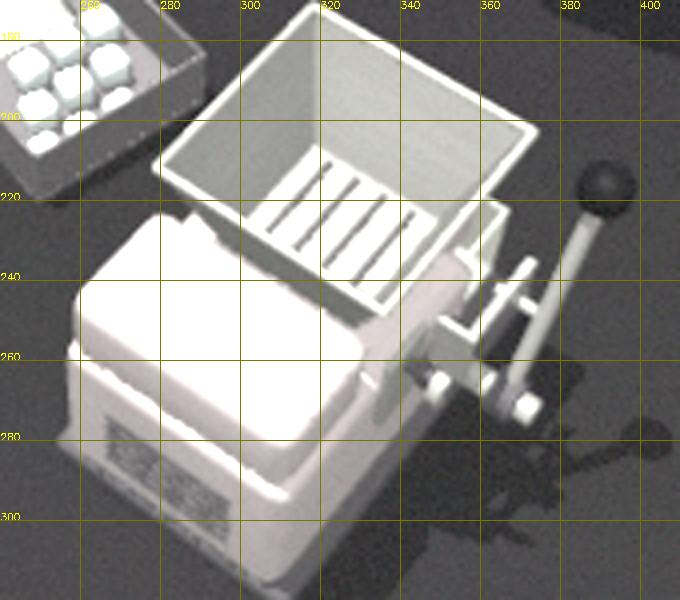

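```bash
cat > h.py <<'E'
import numpy as np
from scipy.optimize import least_squares
P={'scene':dict(f=456.47269,cx=274.79142,cy=214.82683,T=np.array([[-0.70729372,-0.57178135,0.41569422,1.03592225],[0.70689806,-0.57667764,0.40955834,0.49107942],[0.00554374,0.58353148,0.8120716,1.05162541],[0,0,0,1]])),
'top':dict(f=478.164847,cx=288.963246,cy=205.698597,T=np.array([[-0.01198482,0.98765013,-0.1562165,0.40608665],[-0.99964501,-0.00811656,0.02537662,0.03082277],[0.02379528,0.15646517,0.9873968,1.20834088],[0,0,0,1]]))}
def proj(n,X):
    p=P[n]; T=p['T']; c=(np.atleast_2d(X)-T[:3,3])@T[:3,:3]
    return np.c_[p['cx']+p['f']*c[:,0]/-c[:,2], p['cy']-p['f']*c[:,1]/-c[:,2]]
def unproj(n,uv,z):
    p=P[n];T=p['T']; uv=np.atleast_2d(uv)
    d=np.c_[(uv[:,0]-p['cx'])/p['f'],-(uv[:,1]-p['cy'])/p['f'],-np.ones(len(uv))]@T[:3,:3].T
    return T[:3,3]+d*((z-T[2,3])/d[:,2])[:,None]
def se2(x,y,a,L):
    L=np.atleast_2d(L);c,s=np.cos(a),np.sin(a)
    return np.c_[x+c*L[:,0]-s*L[:,1],y+s*L[:,0]+c*L[:,1],L[:,2]]
def tri(obs):
    g=lambda X:np.concatenate([proj(n,X)[0]-uv for n,uv in obs])
    r=least_squares(g,[.6,0,.1]); return r.x,r.fun
def fit(obs,x0):  # obs: (cam,uv,local)
    g=lambda q:np.concatenate([proj(n,se2(*q,L))[0]-uv for n,uv,L in obs])
    r=least_squares(g,x0); return r.x,r.fun.reshape(-1,2)
E
python3 - <<'E'
from h import *
np.set_printoptions(precision=4,suppress=True)
# tub x -> +y world approx
R=[(.11,.075,.055),(-.11,.075,.055),(-.11,-.075,.055),(.11,-.075,.055)]
# x=+y world => local y = -x world. top-left pixel = high x world,high y => local (.11,-.075)
tt=[(321,215.5),(410,225.5),(406,287),(315,277)]; tl=[R[3],R[2],R[1],R[0]]
ss=[(204.5,162),(246.5,140.5),(290.5,183)]; 
print('tub unproj',unproj('top',tt,.055), unproj('scene',ss,.055))
obs=[('top',u,l) for u,l in zip(tt,tl)]
obs+=[('scene',(205,162),R[2]),('scene',(246.5,140.5),R[1]),('scene',(291,183.5),R[0])]
q,r=fit(obs,[.5,-.15,1.5]);print('tub',q,np.degrees(q[2]));print(r)
# crusher hopper rim
h=.075; RR=[(h,h,.235),(h,-h,.235),(-h,-h,.235),(-h,h,.235)]
ct=[(181.5,192),(253.5,185.5),(263,257),(188.5,266)]
print('rim',unproj('top',ct,.235))
obs=[('top',u,l) for u,l in zip(ct,RR)]
obs+=[('scene',(335,248),RR[0]),('scene',(279,212),RR[1]),('scene',(318,171.5),RR[2]),('scene',(373,202.5),RR[3])]
q,r=fit(obs,[.5,.1,0]);print('crusher',q,np.degrees(q[2]));print(r)
for nm,L in dict(hop=(0,0,.18),knob=(None),):pass
E
```

```text
tub unproj [[ 0.5637 -0.0767  0.055 ]
 [ 0.5372 -0.2938  0.055 ]
 [ 0.3893 -0.2765  0.055 ]
 [ 0.4156 -0.059   0.055 ]] [[ 0.5373 -0.2913  0.055 ]
 [ 0.39   -0.2692  0.055 ]
 [ 0.4157 -0.0587  0.055 ]]
tub [ 0.4762 -0.1754  1.447 ] 82.90573996453811
[[-0.4939 -0.2164]
 [-0.0138  0.0377]
 [-0.4997  0.4718]
 [-0.843   0.0749]
 [-1.0027 -0.4857]
 [-0.9358 -1.3061]
 [ 0.0307 -0.2228]]
rim [[0.5905 0.2269 0.235 ]
 [0.603  0.0788 0.235 ]
 [0.4554 0.0596 0.235 ]
 [0.439  0.2094 0.235 ]]
crusher [0.5219 0.1444 0.1136] 6.5060297543701875
[[-0.2891  1.2202]
 [ 0.2024 -0.8825]
 [-0.8557 -0.2445]
 [-0.5132  0.0455]
 [-0.1546 -0.6049]
 [-0.3355 -0.7476]
 [-0.1176 -0.169 ]
 [-0.6467  0.4473]]Traceback (most recent call last):
  File "<stdin>", line 19, in <module>
ValueError: too many values to unpack (expected 2)
```

```bash
python3 - <<'E'
from h import *
np.set_printoptions(precision=4,suppress=True)
C=(.5219,.1444,.1136);T=(.4762,-.1754,1.447)
def inv(q,X):
    c,s=np.cos(q[2]),np.sin(q[2]);d=np.atleast_2d(X)-[q[0],q[1],0]
    return np.c_[c*d[:,0]+s*d[:,1],-s*d[:,0]+c*d[:,1],d[:,2]]
k,f=tri([('top',(158.5,258.5)),('scene',(390,217))]);print('knob',k,f,inv(C,k))
for n,z in(('top',.25),('scene',.25)):pass
k2=tri([('top',(170.5,208)),('scene',(362.5,221.5))]);print('tab?',k2[0],k2[1],inv(C,k2[0]))
tab=se2(*C,(.05,.108,.22));print('tab built',tab,proj('top',tab),proj('scene',tab))
print('hopper',se2(*C,(0,0,.18)))
# scoop fit
obs=[('top',(364.5,240),(.042,-.042,.006)),('top',(361,270),(.042,.042,.006)),('top',(403,241),(-.042,-.042,.043)),('top',(397.5,278.5),(-.042,.042,.043)),
('top',(457,268.5),(-.167,0,.090)),('scene',(221,160),(-.042,-.042,.043)),('scene',(244,149.5),(-.042,.042,.043)),('scene',(210,121),(-.167,0,.088))]
q,r=fit(obs,[.47,-.2,1.45]);print('scoop',q,np.degrees(q[2]));print(r);print(inv(T,[q[0],q[1],.003]))
print('grip',se2(*q,(-.095,0,.088)))
ice=[(328,227.5),(326,240),(325,253.5),(341,236),(340,249),(339.5,262.5),(354,244),(353.5,258.5),(352.5,271.5)]
print('ice',inv(T,unproj('top',ice,.022)))
for nm,uv,z in(('mug',(322,147),.095),('jar',(389,151),.12),('mill',(108,191),.137)):print(nm,unproj('top',uv,z))
E
```

```text
knob [0.4537 0.2661 0.2508] [-0.0736  0.0481 -0.0965 -0.0053] [[-0.0539  0.1286  0.2508]]
tab? [0.5428 0.2406 0.2992] [-3.4641  2.3812 -4.4384 -0.3818] [[0.0317 0.0932 0.2992]]
tab built [[0.5593 0.2574 0.22  ]] [[167.8327 208.1632]] [[353.574  251.5652]]
hopper [[0.5219 0.1444 0.18  ]]
scoop [ 0.4617 -0.2253  1.3868] 79.4567400036874
[[ 0.606  -1.4539]
 [-0.7956  1.5732]
 [-1.3958  2.1353]
 [-0.5346 -1.2352]
 [ 0.0169 -0.0332]
 [-1.43    0.37  ]
 [-0.4858 -0.6664]
 [-0.6726 -1.5222]]
[[-0.0513  0.0083  0.003 ]]
grip [[ 0.4443 -0.3187  0.088 ]]
ice [[ 0.0858 -0.0514  0.022 ]
 [ 0.0877 -0.0197  0.022 ]
 [ 0.0868  0.0139  0.022 ]
 [ 0.0514 -0.0339  0.022 ]
 [ 0.0508 -0.0014  0.022 ]
 [ 0.0489  0.0319  0.022 ]
 [ 0.0173 -0.0177  0.022 ]
 [ 0.0153  0.0182  0.022 ]
 [ 0.0148  0.0503  0.022 ]]
mug [[ 0.7247 -0.0791  0.095 ]]
jar [[ 0.707  -0.2348  0.12  ]]
mill [[0.6126 0.4119 0.137 ]]
```

```bash
cat >> h.py <<'E'
from scipy.spatial.transform import Rotation as Ro
np.set_printoptions(precision=4,suppress=True)
GO=.1713
def st():
    from rig import bot
    s=bot.get_state(); R=Ro.from_rotvec(s['tool_rot']).as_matrix(); p=s['position']
    print('t %.2f'%s['t'],'q',s['joint_pos'],'open %.4f'%s['opening'],'F',s['wrist_force'],'M',s['ft_torque']); print('tcp',p,'grasp',p+GO*R[:,0]);print(R)
    return p,R,s
def des(heading,pitch,sgn=1):
    # tool R with scoop heading (rad) ; pitch nose-up rad; tool y = sgn*(left of scoop)
    f0=np.array([np.cos(heading),np.sin(heading),0]);z=np.array([0,0,1.]); c,s=np.cos(pitch),np.sin(pitch)
    up=c*z-s*f0; f=c*f0+s*z; l=np.cross(up,f)
    x=-up; y=sgn*l; return np.c_[x,y,np.cross(x,y)]
def delta(g,R1,p,R):
    # needed tool-frame shift (mm) and rotvec (deg) from (p,R) to grasp point g orient R1
    p1=g-GO*R1[:,0]; print('tcp target',p1,'shift mm',R.T@(p1-p)*1e3,'turn deg',np.degrees(Ro.from_matrix(R.T@R1).as_rotvec()))
E
python3 - <<'E'
from h import *
p,R,s=st()
h=unproj('top',[(404,259.3),(457,268.7)],.092);print(h, np.degrees(np.arctan2(*(h[0]-h[1])[[1,0]])))
for sg in(1,-1):delta(np.array([.4443,-.3187,.18]),des(np.radians(79.5),0,sg),p,R)
E
```

```text
t 0.15 q [-1.2426  0.1244  1.6513  0.      1.3675 -0.0826] open 0.0954 F [-0.6981 -0.6603 -0.9426] M [ 0.0154 -0.0209 -0.0578]
tcp [ 0.2595 -0.5958  0.4038] grasp [ 0.2594 -0.5955  0.2325]
[[-0.0005  0.3993 -0.9168]
 [ 0.0015 -0.9168 -0.3993]
 [-1.     -0.0016 -0.0001]]
[[ 0.4537 -0.2652  0.092 ]
 [ 0.4305 -0.3886  0.092 ]] 79.36065311421713
tcp target [ 0.4443 -0.3187  0.3513] shift mm [  52.8095 -180.1299 -280.0799] turn deg [124.0354   0.0944   0.0611]
tcp target [ 0.4443 -0.3187  0.3513] shift mm [  52.8095 -180.1299 -280.0799] turn deg [-55.9646  -0.0519   0.0802]
```

```bash
python3 -m jog '[[[0,0,0,-7,0,0,95],[0,0,0,-7,0,0,95],[0,0,0,-7,0,0,95],[0,0,0,-7,0,0,95],[0,0,0,-7,0,0,95],[0,0,0,-7,0,0,95],[0,0,0,-7,0,0,95],[0,0,0,-7,0,0,95]]]'; python3 - <<'E'
from h import *
p,R,s=st()
delta(np.array([.4443,-.3187,.18]),des(np.radians(79.5),0,-1),p,R)
E
```

```text
t: 0.82
position: [0.2592, -0.5949, 0.3992]
tool_rot: [1.329, 1.139, -1.323]
wrist_force: [0.5, -1.0, -0.0]
opening: 0.0952
t 0.82 q [-1.2426  0.1269  1.6564  0.0001  1.3672 -1.085 ] open 0.0952 F [ 0.4606 -0.958  -0.0386] M [-0.0154 -0.083   0.    ]
tcp [ 0.2592 -0.5949  0.3992] grasp [ 0.2587 -0.5935  0.2279]
[[-0.0028  0.9876 -0.157 ]
 [ 0.0085 -0.157  -0.9876]
 [-1.     -0.0041 -0.0079]]
tcp target [ 0.4443 -0.3187  0.3513] shift mm [  49.671   139.6409 -301.4863] turn deg [ 1.4658 -0.4511  0.2421]
```

```bash
python3 -m jog '[[[4,15.5,-33.5,0,0,0,95],[4,15.5,-33.5,0,0,0,95],[4,15.5,-33.5,0,0,0,95],[4,15.5,-33.5,0,0,0,95],[4,15.5,-33.5,0,0,0,95],[4,15.5,-33.5,0,0,0,95],[4,15.5,-33.5,0,0,0,95],[4,15.5,-33.5,0,0,0,95],[4,15.5,-33.5,1.5,0,0,95],[0,0,0,0,0,0,95]]]'; python3 - <<'E'
from h import *
p,R,s=st()
delta(np.array([.4443,-.3187,.087]),des(np.radians(79.5),0,-1),p,R)
from rig import bot
import cv2
cv2.imwrite('pics/w1.png',bot.read_camera('wrist'))
E
```

```text
t: 1.65
position: [0.4477, -0.3077, 0.3589]
tool_rot: [1.352, 1.128, -1.346]
wrist_force: [-0.4, 0.1, -0.2]
opening: 0.0948
t 1.65 q [-0.702  -0.0766  1.9328  0.0057  1.2971 -0.5159] open 0.0948 F [-0.3501  0.1284 -0.1715] M [-0.0725 -0.0218  0.0381]
tcp [ 0.4477 -0.3077  0.3589] grasp [ 0.4468 -0.3057  0.1877]
[[-0.0054  0.9824 -0.1866]
 [ 0.0117 -0.1866 -0.9824]
 [-0.9999 -0.0075 -0.0105]]
tcp target [ 0.4443 -0.3187  0.2583] shift mm [100.5184  -0.5662  12.4908] turn deg [-0.2541 -0.6017  0.4255]
```

View pics/w1.png

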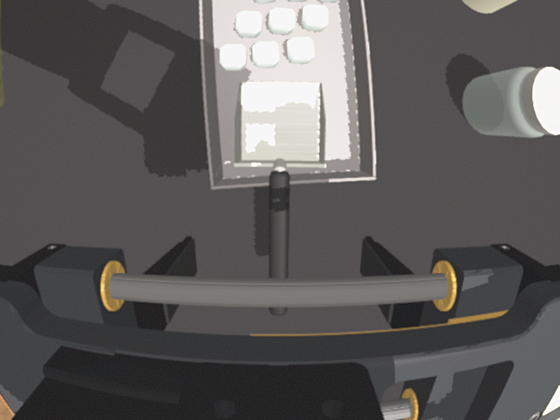

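The wrist view shows the handle (u≈280) centred between the fingers (190 and 370) and running straight down the picture. I'll descend and grip.

```bash
python3 -m jog '[[[21,0,3,0,-0.3,0.2,95],[21,0,3,0,-0.3,0.2,95],[21,0,3,0,0,0,95],[21,0,3,0,0,0,95],[17,0,1,0,0,0,95],[0,0,0,0,0,0,95]]]'; python3 - <<'E'
from h import *
p,R,s=st()
delta(np.array([.4443,-.3187,.087]),des(np.radians(79.5),0,-1),p,R)
E
```

```text
t: 2.2
position: [0.443, -0.3267, 0.2574]
tool_rot: [1.339, 1.107, -1.347]
wrist_force: [-0.6, -0.5, -0.2]
opening: 0.0948
t 2.20 q [-0.7319  0.0437  1.9975 -0.0061  1.0926 -0.5433] open 0.0948 F [-0.6476 -0.472  -0.1732] M [ 0.0045 -0.0288 -0.005 ]
tcp [ 0.443  -0.3267  0.2574] grasp [ 0.4434 -0.3282  0.0861]
[[ 0.0021  0.9828 -0.1848]
 [-0.0092 -0.1848 -0.9827]
 [-1.      0.0038  0.0087]]
tcp target [ 0.4443 -0.3187  0.2583] shift mm [-0.9466 -0.197  -8.0521] turn deg [-0.1483  0.4962 -0.2176]
```

```bash
python3 -m jog '[[[-1,0,-8,0,0.4,0,95],[0,0,0,0,0,0,40],[0,0,0,0,0,0,10],[0,0,0,0,0,0,10],[0,0,0,0,0,0,10],[0,0,0,0,0,0,10],[0,0,0,0,0,0,10],[0,0,0,0,0,0,10],[0,0,0,0,0,0,10]]]' 55; python3 - <<'E'
from h import *
p,R,s=st()
delta(np.array([.4443,-.3187,.087]),des(np.radians(79.5),0,-1),p,R)
from rig import bot
import cv2
cv2.imwrite('pics/w2.png',bot.read_camera('wrist'))
E
```

```text
t: 2.95
position: [0.4449, -0.3213, 0.265]
tool_rot: [1.346, 1.101, -1.341]
wrist_force: [-0.1, -0.3, 0.5]
opening: 0.0474
t 2.95 q [-0.7233  0.0293  1.998   0.0005  1.1015 -0.5356] open 0.0474 F [-0.1142 -0.3483  0.4712] M [-0.0279 -0.1255  0.0085]
tcp [ 0.4449 -0.3213  0.265 ] grasp [ 0.4466 -0.3227  0.0937]
[[ 0.0099  0.9823 -0.1869]
 [-0.0081 -0.1868 -0.9824]
 [-0.9999  0.0112  0.0061]]
tcp target [ 0.4443 -0.3187  0.2583] shift mm [ 6.6833 -1.1798 -2.4629] turn deg [-0.2676  0.3534 -0.6427]
```

View pics/w2.png

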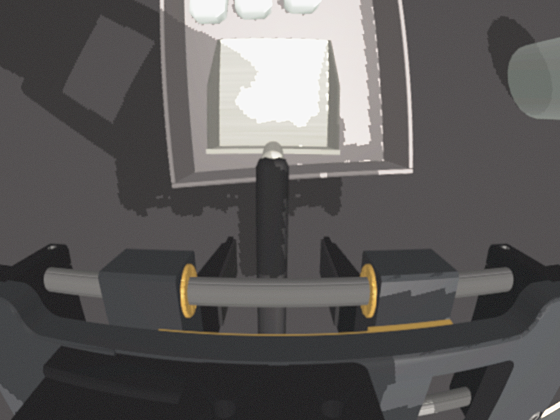

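```bash
python3 -m jog '[[[6,-1,-2,0,0.3,-0.5,40],[0,0,0,0,0,0,10],[0,0,0,0,0,0,10],[0,0,0,0,0,0,10],[0,0,0,0,0,0,10]]]' 55; python3 - <<'E'
from h import *
p,R,s=st()
delta(np.array([.4443,-.3187,.087]),des(np.radians(79.5),0,-1),p,R)
E
```

```text
t: 3.42
position: [0.4442, -0.3187, 0.2576]
tool_rot: [1.347, 1.114, -1.346]
wrist_force: [-0.0, -0.3, 0.1]
opening: 0.0185
t 3.42 q [-0.7206  0.0369  2.0041  0.0006  1.1005 -0.5332] open 0.0185 F [-0.0179 -0.319   0.1336] M [-0.0381 -0.0482 -0.0194]
tcp [ 0.4442 -0.3187  0.2576] grasp [ 0.4443 -0.3186  0.0863]
[[ 0.0004  0.9824 -0.1866]
 [ 0.0003 -0.1866 -0.9824]
 [-1.      0.0004 -0.0004]]
tcp target [ 0.4443 -0.3187  0.2583] shift mm [-0.6541  0.1124  0.0086] turn deg [-0.2546 -0.0212 -0.0202]
```

```bash
python3 -m jog '[[[0,0,0,0,0,0,10],[0,0,0,0,0,0,10],[0,0,0,0,0,0,10],[0,0,0,0,0,0,10]]]' 55; python3 - <<'E'
from h import *
p,R,s=st()
from rig import bot
import cv2
cv2.imwrite('pics/w3.png',bot.read_camera('wrist'));cv2.imwrite('pics/t3.png',bot.read_camera('top'))
E
```

```text
t: 3.75
position: [0.4442, -0.3187, 0.2575]
tool_rot: [1.347, 1.115, -1.346]
wrist_force: [-0.5, -0.0, -1.0]
opening: 0.0156
t 3.75 q [-0.7206  0.0371  2.0042  0.0006  1.1007 -0.5333] open 0.0156 F [-0.5149 -0.037  -1.0124] M [ 0.0248 -0.0855  0.0274]
tcp [ 0.4442 -0.3187  0.2575] grasp [ 0.4442 -0.3186  0.0862]
[[ 0.0001  0.9825 -0.1865]
 [ 0.0006 -0.1865 -0.9825]
 [-1.      0.     -0.0006]]
```

View pics/w3.png

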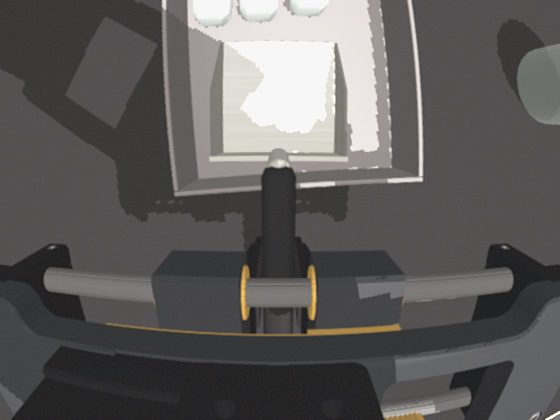

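View pics/t3.png

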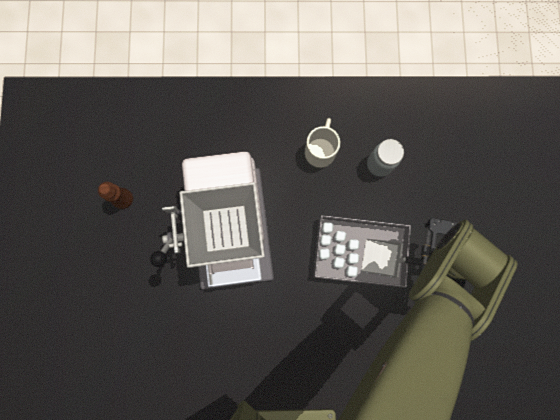

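```bash
cat >> h.py <<'E'
TUB=(.4762,-.1754,1.447); CR=(.5219,.1444,.1136)
GL=np.array([-.095,0,.083])  # grasp in scoop frame
def scoopR(R): # cols f,l,up
    return np.c_[-R[:,2],-R[:,1],-R[:,0]]
def scoop_now(p,R):
    S=scoopR(R); o=p+GO*R[:,0]-S@GL
    c,s=np.cos(TUB[2]),np.sin(TUB[2]);d=o-[TUB[0],TUB[1],0]
    print('scoop world',o,'tub',[round(v,4) for v in(c*d[0]+s*d[1],-s*d[0]+c*d[1],d[2])],'lip',o+S@[.042,0,.001],'head',np.degrees(np.arctan2(S[1,0],S[0,0])),'pitch',np.degrees(np.arcsin(S[2,0])))
    return o,S
def to_scoop(o,head,pitch,p,R):
    R1=des(head,pitch,-1); delta(np.array(o)+scoopR(R1)@GL,R1,p,R)
def tubpt(x,y,z): return se2(*TUB,(x,y,z))[0]
E
python3 - <<'E'
from h import *
p,R,s=st()
scoop_now(p,R)
to_scoop(tubpt(-.055,0,.004),TUB[2],0,p,R)
E
```

```text
t 3.85 q [-0.7206  0.037   2.0042  0.0006  1.1007 -0.5333] open 0.0156 F [-0.1571  0.5875 -0.1547] M [-0.0228 -0.1303 -0.0137]
tcp [ 0.4442 -0.3187  0.2575] grasp [ 0.4442 -0.3186  0.0862]
[[ 0.0001  0.9825 -0.1865]
 [ 0.0006 -0.1865 -0.9825]
 [-1.      0.     -0.0006]]
scoop world [ 0.4619 -0.2252  0.0033] tub [np.float64(-0.0512), np.float64(0.008), np.float64(0.0033)] lip [ 0.4697 -0.1839  0.0043] head 79.25288138131687 pitch 0.03409675655440464
tcp target [ 0.4577 -0.3243  0.2583] shift mm [-0.7683 14.3199  2.9708] turn deg [-3.6541 -0.034  -0.0026]
```

```bash
python3 -m jog '[[[-1.5,4,1,-0.9,0,0,10],[0,4,1,-0.9,0,0,10],[0,4,1,-0.9,0,0,10],[0,2.5,0,-0.9,0,0,10],[0,0,0,0,0,0,10]]]' 55; python3 - <<'E'
from h import *
p,R,s=st()
scoop_now(p,R)
to_scoop(tubpt(-.055,0,.004),TUB[2],0,p,R)
from rig import bot
import cv2
im=bot.read_camera('wrist')
cv2.imwrite('pics/w4.png',im)
E
```

```text
t: 4.27
position: [0.4592, -0.3245, 0.2584]
tool_rot: [1.296, 1.152, -1.296]
wrist_force: [0.3, 0.1, -1.0]
opening: 0.0159
t 4.27 q [-0.7107  0.0697  1.9684  0.0001  1.1043 -0.5927] open 0.0159 F [ 0.3231  0.0922 -1.0168] M [-0.0768 -0.1182 -0.0191]
tcp [ 0.4592 -0.3245  0.2584] grasp [ 0.4591 -0.3244  0.0871]
[[-0.0006  0.993  -0.1178]
 [ 0.0006 -0.1178 -0.993 ]
 [-1.     -0.0006 -0.0006]]
scoop world [ 0.4702 -0.23    0.0042] tub [np.float64(-0.0549), np.float64(-0.0008), np.float64(0.0042)] lip [ 0.4752 -0.1883  0.0052] head 83.23462380254708 pitch 0.031899232722766124
tcp target [ 0.4577 -0.3243  0.2583] shift mm [ 0.0981 -1.5009 -0.0855] turn deg [ 0.3276 -0.0318  0.0357]
```

View pics/w4.png

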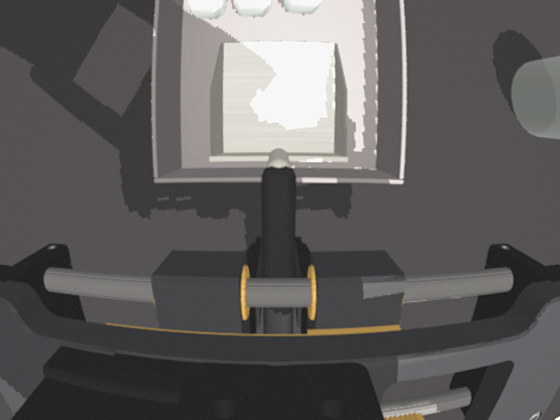

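```bash
python3 -m jog '[[[1.5,-1,-6,0.3,0,0,10],[0,0,-8,0,0,0,10],[0,0,-8,0,0,0,10],[0,0,-8,0,0,0,10],[0,0,-8,0,0,0,10]]]' 55; python3 - <<'E'
from h import *
p,R,s=st()
scoop_now(p,R)
to_scoop(tubpt(.06,0,.003),TUB[2],0,p,R)
E
```

```text
t: 4.73
position: [0.4631, -0.2849, 0.2578]
tool_rot: [1.301, 1.145, -1.302]
wrist_force: [-0.4, -1.5, -0.6]
opening: 0.0155
t 4.73 q [-0.6502  0.0299  2.011  -0.001   1.0992 -0.5234] open 0.0155 F [-0.3895 -1.5212 -0.5905] M [-0.1708 -0.0385 -0.0179]
tcp [ 0.4631 -0.2849  0.2578] grasp [ 0.4632 -0.2852  0.0865]
[[ 0.0007  0.992  -0.126 ]
 [-0.0017 -0.126  -0.992 ]
 [-1.      0.0009  0.0016]]
scoop world [ 0.4752 -0.1911  0.0034] tub [np.float64(-0.0157), np.float64(-0.001), np.float64(0.0034)] lip [ 0.4805 -0.1495  0.0043] head 82.76336376741193 pitch -0.08980282719326006
tcp target [ 0.4719 -0.2101  0.2573] shift mm [  0.42    -0.6898 -75.3212] turn deg [-0.1436  0.0899 -0.0502]
```

```bash
python3 -m jog '[[[1,0,-8,0,0,0,10],[0,0,-8,0,0,0,10],[0,0,-8,0,0,0,10],[0,0,-8,0,0,0,10],[0,0,-8,0,0,0,10]]]' 55; python3 - <<'E'
from h import *
p,R,s=st()
scoop_now(p,R)
to_scoop(tubpt(.06,0,.003),TUB[2],0,p,R)
from rig import bot
import cv2
cv2.imwrite('pics/w5.png',bot.read_camera('wrist'))
cv2.imwrite('pics/s5.png',cv2.resize(bot.read_camera('scene')[110:250,170:310],None,fx=4,fy=4))
E
```

```text
t: 5.15
position: [0.4687, -0.2404, 0.2579]
tool_rot: [1.298, 1.143, -1.3]
wrist_force: [-0.2, -2.8, 1.1]
opening: 0.0157
t 5.15 q [-0.5754 -0.0081  2.0491 -0.0027  1.0965 -0.4497] open 0.0157 F [-0.2098 -2.767   1.0842] M [-0.3128 -0.0195  0.043 ]
tcp [ 0.4687 -0.2404  0.2579] grasp [ 0.4691 -0.2412  0.0866]
[[ 0.0022  0.9923 -0.1242]
 [-0.0042 -0.1241 -0.9923]
 [-1.      0.0027  0.0039]]
scoop world [ 0.4811 -0.1472  0.0033] tub [np.float64(0.0285), np.float64(-0.0014), np.float64(0.0033)] lip [ 0.4863 -0.1056  0.0041] head 82.86791207053028 pitch -0.2248000079932071
tcp target [ 0.4719 -0.2101  0.2573] shift mm [  0.5267  -0.6457 -30.4567] turn deg [-0.0388  0.2249 -0.1529]
```

View pics/w5.png

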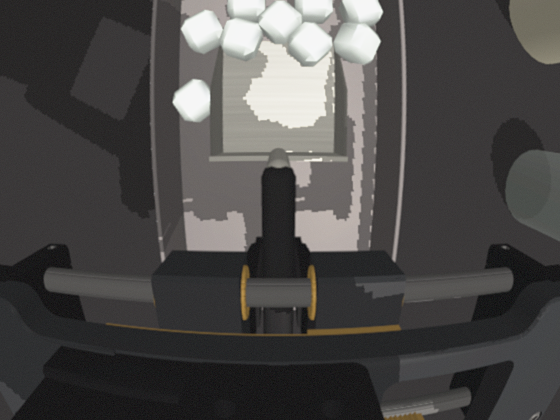

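View pics/s5.png

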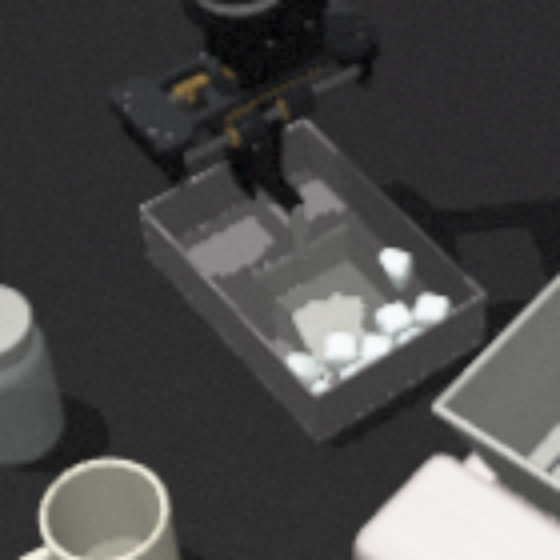

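The wrist view shows one cube left outside at (192,101). The others are bunched at the lip, with several already on the bowl floor near (280,20) and (310,45). I'll keep pushing.

```bash
python3 -m jog '[[[1,0,-8,0,0,0,10],[0,0,-8,0,0,0,10],[0,0,-8,0,0,0,10]]]' 55; python3 - <<'E'
from h import *
p,R,s=st()
scoop_now(p,R)
from rig import bot
import cv2
cv2.imwrite('pics/w6.png',bot.read_camera('wrist'))
E
```

```text
t: 5.5
position: [0.4724, -0.2167, 0.2584]
tool_rot: [1.296, 1.139, -1.301]
wrist_force: [0.7, -3.0, 2.1]
opening: 0.0158
t 5.50 q [-0.5324 -0.0253  2.0652 -0.006   1.0944 -0.4057] open 0.0158 F [ 0.7042 -3.0115  2.0543] M [-0.3192  0.0051  0.0596]
tcp [ 0.4724 -0.2167  0.2584] grasp [ 0.473  -0.2181  0.0871]
[[ 0.0036  0.9923 -0.1237]
 [-0.0083 -0.1236 -0.9923]
 [-1.      0.0046  0.0078]]
scoop world [ 0.485  -0.1246  0.0034] tub [np.float64(0.0515), np.float64(-0.0025), np.float64(0.0034)] lip [ 0.4902 -0.0829  0.0041] head 82.89648120952107 pitch -0.44435733029103164
```

View pics/w6.png

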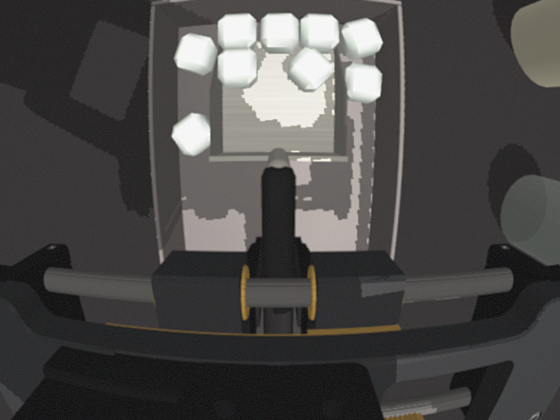

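```bash
python3 -m jog '[[[1,0,-6,0,0.3,0,10],[0,0,-6,0,0,0,10],[0,0,-2,0,0,0,10]]]' 55; python3 - <<'E'
from h import *
p,R,s=st()
o,S=scoop_now(p,R)
# pitch up 25deg about heel (-.042,0,0) in steps; overall target
for a in (5,10,15,20,25,30):
    heel=o+S@[-.042,0,0]
    R1=des(TUB[2],np.radians(a),-1); o1=heel+scoopR(R1)@[.042,0,0]+[0,0,.003]
    to_scoop(o1,TUB[2],np.radians(a),p,R)
from rig import bot
import cv2
cv2.imwrite('pics/w7.png',bot.read_camera('wrist'))
E
```

```text
t: 5.8
position: [0.4748, -0.2017, 0.2587]
tool_rot: [1.296, 1.139, -1.297]
wrist_force: [-3.7, -10.4, 7.5]
opening: 0.0155
t 5.80 q [-0.505  -0.0346  2.0738 -0.0044  1.0938 -0.3813] open 0.0155 F [ -3.7265 -10.4392   7.4798] M [-2.0579  0.7405  0.2174]
tcp [ 0.4748 -0.2017  0.2587] grasp [ 0.4758 -0.203   0.0874]
[[ 0.0057  0.9926 -0.1214]
 [-0.0076 -0.1214 -0.9926]
 [-1.      0.0065  0.0069]]
scoop world [ 0.4878 -0.1094  0.0037] tub [np.float64(0.067), np.float64(-0.0034), np.float64(0.0037)] lip [ 0.4929 -0.0677  0.0044] head 83.02657213811823 pitch -0.3938993652186206
tcp target [ 0.4735 -0.2254  0.2557] shift mm [ 3.1126  1.4862 23.6906] turn deg [ 0.1372  5.3935 -0.3696]
tcp target [ 0.4708 -0.2467  0.2482] shift mm [10.7388  1.3916 45.0301] turn deg [ 0.1533 10.3935 -0.3636]
tcp target [ 0.4683 -0.2672  0.2389] shift mm [20.1959  1.2867 65.6237] turn deg [ 0.1693 15.3934 -0.3572]
tcp target [ 0.4658 -0.2868  0.2278] shift mm [31.4118  1.1721 85.3147] turn deg [ 0.1851 20.3934 -0.3502]
tcp target [ 0.4635 -0.3054  0.2151] shift mm [ 44.3011   1.0487 103.9532] turn deg [ 0.2008 25.3934 -0.3428]
tcp target [ 0.4613 -0.3228  0.2007] shift mm [ 58.7659   0.9175 121.3974] turn deg [ 0.2164 30.3934 -0.3349]
```

View pics/w7.png

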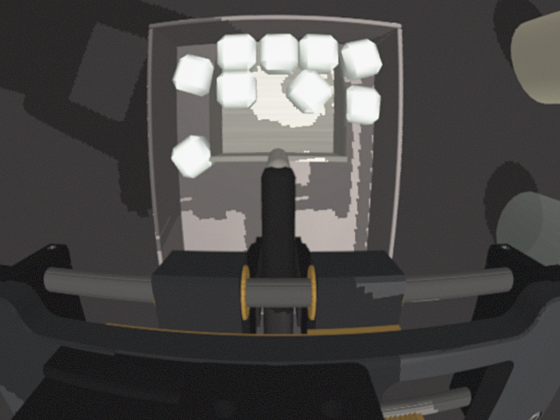

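```bash
python3 - <<'E'
from h import *
p,R,s=st()
o,S=scoop_now(p,R)
heel=o+S@[-.042,0,0]; f=np.array([np.cos(TUB[2]),np.sin(TUB[2]),0])
for a,l in ((2.5,.002),(5,.006),(7.5,.01),(10,.014),(12.5,.02),(15,.026),(17.5,.032),(20,.038),(22.5,.044),(25,.05),(27.5,.06)):
    R1=des(TUB[2],np.radians(a),-1); o1=heel-.003*f+scoopR(R1)@[.042,0,0]+[0,0,l]
    g=o1+scoopR(R1)@GL
    print(a);delta(g,R1,p,R); R=R1;p=g-GO*R1[:,0]
E
```

```text
t 5.85 q [-0.5051 -0.0347  2.0737 -0.0044  1.0941 -0.3814] open 0.0155 F [-2.542  -7.7344  3.7337] M [-1.3939  0.575   0.1532]
tcp [ 0.4748 -0.2017  0.2588] grasp [ 0.4758 -0.203   0.0875]
[[ 0.0056  0.9926 -0.1214]
 [-0.0076 -0.1214 -0.9926]
 [-1.      0.0065  0.0068]]
scoop world [ 0.4878 -0.1094  0.0039] tub [np.float64(0.067), np.float64(-0.0034), np.float64(0.0039)] lip [ 0.4929 -0.0677  0.0046] head 83.02669471999786 pitch -0.39245836491438785
2.5
tcp target [ 0.4744 -0.2176  0.2579] shift mm [ 1.0234  1.5026 15.7783] turn deg [ 0.1291  2.8921 -0.3693]
5
tcp target [ 0.4731 -0.2284  0.2589] shift mm [-1.4423  0.     10.8675] turn deg [ 0.   2.5 -0. ]
7.5
tcp target [ 0.4717 -0.2391  0.2594] shift mm [-1.4309 -0.     10.6933] turn deg [-0.   2.5  0. ]
10
tcp target [ 0.4704 -0.2497  0.2594] shift mm [-1.4119 -0.     10.5199] turn deg [-0.   2.5 -0. ]
12.5
tcp target [ 0.4691 -0.26    0.2609] shift mm [-3.355  -0.     10.0001] turn deg [0.  2.5 0. ]
15
tcp target [ 0.4679 -0.2702  0.2621] shift mm [-3.3039  0.      9.7433] turn deg [-0.   2.5 -0. ]
17.5
tcp target [ 0.4666 -0.2801  0.2627] shift mm [-3.2417 -0.      9.4891] turn deg [0.  2.5 0. ]
20
tcp target [ 0.4654 -0.2898  0.263 ] shift mm [-3.1684 -0.      9.2377] turn deg [-0.   2.5  0. ]
22.5
tcp target [ 0.4643 -0.2992  0.2628] shift mm [-3.0843  0.      8.9898] turn deg [0.  2.5 0. ]
25
tcp target [ 0.4631 -0.3084  0.2622] shift mm [-2.9894  0.      8.7459] turn deg [-0.   2.5 -0. ]
27.5
tcp target [ 0.462  -0.3172  0.2652] shift mm [-6.5092 -0.      6.8158] turn deg [0.  2.5 0. ]
```

```bash
python3 -m jog '[[[1,1.5,15.8,0,2.9,-0.4,10],[-1.4,0,10.9,0,2.5,0,10],[-1.4,0,10.7,0,2.5,0,10],[-1.4,0,10.5,0,2.5,0,10],[-3.4,0,10,0,2.5,0,10]]]' 58; python3 - <<'E'
from h import *
p,R,s=st()
o,S=scoop_now(p,R); print('heel',o+S@[-.042,0,0])
from rig import bot
import cv2
cv2.imwrite('pics/w8.png',bot.read_camera('wrist'))
E
```

```text
t: 6.27
position: [0.4678, -0.257, 0.2557]
tool_rot: [1.47, 1.314, -1.173]
wrist_force: [0.0, -2.5, -3.0]
opening: 0.0151
t 6.27 q [-0.6403  0.0362  2.0137  0.2084  1.2207 -0.6068] open 0.0151 F [ 0.018  -2.5284 -3.0472] M [-1.0446 -0.1463 -0.1243]
tcp [ 0.4678 -0.257   0.2557] grasp [ 0.4714 -0.2181  0.0889]
[[ 0.0205  0.9931 -0.1152]
 [ 0.2271 -0.1169 -0.9668]
 [-0.9736 -0.0064 -0.228 ]]
scoop world [ 0.484  -0.1074  0.0297] tub [np.float64(0.0685), np.float64(0.0007), np.float64(0.0297)] lip [ 0.4888 -0.067   0.0403] head 83.20276788942348 pitch 13.177530994549713
heel [ 0.4792 -0.148   0.0202]
```

View pics/w8.png

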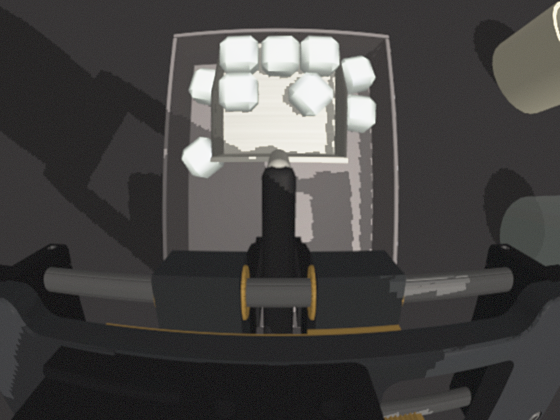

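```bash
python3 -m jog '[[[-3,0,13,0,2.5,0,10],[-3,0,11,0,2.5,0,10],[-3,0,10,0,2.5,0,10],[-3,0,9,0,2.5,0,10],[-4,0,9,0,2.5,0,10],[-6,0,7,0,2.5,0,10]]]' 58; python3 - <<'E'
from h import *
p,R,s=st()
o,S=scoop_now(p,R); print('heel',o+S@[-.042,0,0])
from rig import bot
import cv2
cv2.imwrite('pics/w9.png',bot.read_camera('wrist'))
cv2.imwrite('pics/s9.png',cv2.resize(bot.read_camera('scene')[80:250,150:320],None,fx=3,fy=3))
E
```

```text
t: 6.82
position: [0.4588, -0.3168, 0.2498]
tool_rot: [1.681, 1.506, -1.0]
wrist_force: [0.5, 0.6, -3.0]
opening: 0.0153
t 6.82 q [-0.7709  0.1427  1.9302  0.395   1.421  -0.7776] open 0.0153 F [ 0.5166  0.6443 -3.0479] M [-0.6039 -0.0667  0.0137]
tcp [ 0.4588 -0.3168  0.2498] grasp [ 0.4663 -0.2333  0.1004]
[[ 0.0439  0.9928 -0.1115]
 [ 0.4878 -0.1187 -0.8648]
 [-0.8718 -0.0165 -0.4895]]
scoop world [ 0.4806 -0.1106  0.0746] tub [np.float64(0.0648), np.float64(0.0037), np.float64(0.0746)] lip [ 0.4852 -0.0748  0.096 ] head 82.65518331292758 pitch 29.31021252335764
heel [ 0.4759 -0.147   0.054 ]
```

View pics/w9.png

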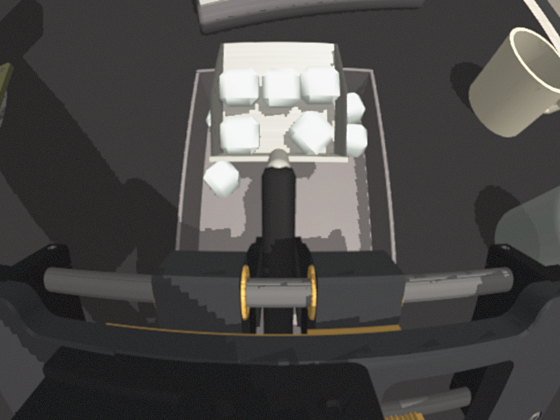

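View pics/s9.png

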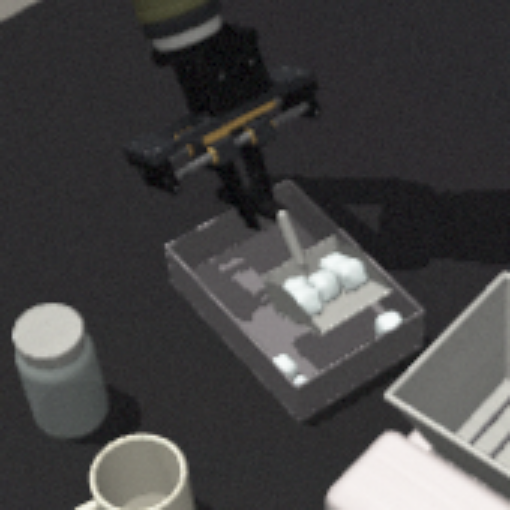

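Five cubes lie in the bowl and the rest are in the tub. I'll lift straight up with the pitch held.

```bash
python3 -m jog '[[[-8,0,-5,0,0,0,10],[-17,0,-10,0,0,0,10],[-20,-0.3,-11,0,0,0,10],[-20,-0.3,-11,0,0,0,10],[-20,-0.3,-11,0,0,0,10],[-20,-0.3,-11,0,0,0,10],[-20,-0.3,-11,0,0,0,10],[-20,-0.3,-11,0,0,0,10],[-20,-0.3,-11,0,0,0,10],[-20,-0.3,-11,0,0,0,10],[-15,0,-8,0,0,0,10],[-8,0,-4,0,0,0,10]]]' 58; python3 - <<'E'
from h import *
p,R,s=st()
o,S=scoop_now(p,R); print('heel',o+S@[-.042,0,0])
hop=se2(*CR,(0,0,0))[0]; print(hop)
# pre-dump pose: heading 90ish, pitch 25, lip beyond center
for hd in (83,90):
  f=np.array([np.cos(np.radians(hd)),np.sin(np.radians(hd)),0])
  to_scoop(hop-f*.06+[0,0,.32],np.radians(hd),np.radians(28),p,R)
E
```

```text
t: 7.92
position: [0.4617, -0.3029, 0.4955]
tool_rot: [1.667, 1.515, -1.017]
wrist_force: [-0.1, 0.8, -2.5]
opening: 0.0156
t 7.92 q [-0.7474 -0.071   1.719   0.3937  1.812  -0.5923] open 0.0156 F [-0.1125  0.8113 -2.4676] M [-0.6236 -0.0952 -0.0078]
tcp [ 0.4617 -0.3029  0.4955] grasp [ 0.4664 -0.2203  0.3455]
[[ 0.0277  0.993  -0.1145]
 [ 0.4822 -0.1136 -0.8687]
 [-0.8756 -0.0311 -0.482 ]]
scoop world [ 0.4796 -0.0978  0.3186] tub [np.float64(0.0775), np.float64(0.0062), np.float64(0.3186)] lip [ 0.4844 -0.0618  0.3397] head 82.49050242556751 pitch 28.81544115241175
heel [ 0.4748 -0.1343  0.2984]
[0.5219 0.1444 0.    ]
tcp target [ 0.4898 -0.1169  0.4999] shift mm [  86.5861    6.6549 -166.9464] turn deg [-0.4336 -0.8233  1.7924]
tcp target [ 0.5219 -0.1189  0.4999] shift mm [  86.5302   38.7386 -168.9157] turn deg [-6.5889 -0.9313 -1.5401]
```

```bash
python3 -m jog '[[[4,2,-8,-0.6,0,-0.1,10],[8,4,-16,-0.6,0,-0.1,10],[9,4,-18,-0.6,0,-0.1,10],[9,4,-18,-0.6,0,-0.1,10],[9,4,-18,-0.6,0,-0.1,10],[9,4,-18,-0.6,0,-0.1,10],[9,4,-18,-0.6,0,-0.1,10],[9,4,-18,-0.6,0,-0.1,10],[9,4,-17,-0.6,0,-0.1,10],[6,2,-12,-0.6,0,0,10],[3,1,-6,0,0,0,10]]]' 58; python3 - <<'E'
from h import *
p,R,s=st()
o,S=scoop_now(p,R); print('heel',o+S@[-.042,0,0])
hop=se2(*CR,(0,0,0))[0]
f=np.array([0,1,0])
hd=np.pi/2
to_scoop(hop-f*.06+[0,0,.32],hd,np.radians(28),p,R)
print('--dump: keep lip at hopper center')
for a in range(20,-50,-7):
    R1=des(hd,np.radians(a),-1); z=np.interp(a,[-45,0,25],[.262,.29,.345])
    lip=hop+[0,0,z]-f*np.interp(a,[-45,25],[.02,.02]); g=lip+scoopR(R1)@(GL-[.042,0,0])
    print(a,g);delta(g,R1,p,R); R=R1;p=g-GO*R1[:,0]
from rig import bot
import cv2
cv2.imwrite('pics/s10.png',bot.read_camera('scene'))
E
```

```text
t: 8.83
position: [0.5103, -0.1001, 0.4908]
tool_rot: [1.573, 1.573, -0.935]
wrist_force: [0.2, -0.6, -2.9]
opening: 0.0155
t 8.83 q [-0.3856 -0.1748  1.8212  0.4668  1.6905 -0.3688] open 0.0155 F [ 0.2118 -0.6305 -2.9126] M [-0.6246 -0.0757  0.0151]
tcp [ 0.5103 -0.1001  0.4908] grasp [ 0.5096 -0.0171  0.3409]
[[-0.0044  1.     -0.0074]
 [ 0.484  -0.0043 -0.8751]
 [-0.8751 -0.0074 -0.484 ]]
scoop world [0.5099 0.1062 0.3142] tub [np.float64(0.2836), np.float64(0.0013), np.float64(0.3142)] lip [0.5102 0.1424 0.3354] head 89.51846931606504 pitch 28.945264747953203
heel [0.5096 0.0694 0.2939]
tcp target [ 0.5219 -0.1189  0.4999] shift mm [-17.1648  11.6073  11.9401] turn deg [-0.4193 -0.947   0.2557]
--dump: keep lip at hopper center
20 [ 0.5219 -0.0327  0.3651]
tcp target [ 0.5219 -0.0913  0.5261] shift mm [-26.7318  11.2946 -24.8374] turn deg [-0.4008 -8.947   0.2846]
13 [ 0.5219 -0.0278  0.3687]
tcp target [ 0.5219 -0.0663  0.5356] shift mm [ -0.3293  -0.     -26.7454] turn deg [-0. -7. -0.]
6 [ 0.5219 -0.0205  0.3714]
tcp target [ 0.5219 -0.0384  0.5418] shift mm [  0.2047  -0.    
[... 191 characters left out ...]
target [0.5219 0.0241 0.5559] shift mm [-10.4457  -0.     -32.0886] turn deg [-0. -7. -0.]
-15 [0.5219 0.0136 0.3963]
tcp target [0.5219 0.0579 0.5618] shift mm [-10.4874  -0.     -32.6187] turn deg [ 0. -7. -0.]
-22 [0.5219 0.0285 0.4046]
tcp target [0.5219 0.0926 0.5634] shift mm [-10.5934  -0.     -33.1399] turn deg [ 0. -7.  0.]
-29 [0.5219 0.0448 0.411 ]
tcp target [0.5219 0.1279 0.5608] shift mm [-10.7622  -0.     -33.6442] turn deg [-0. -7.  0.]
-36 [0.5219 0.0624 0.4153]
tcp target [0.5219 0.163  0.5539] shift mm [-10.9911  -0.     -34.1242] turn deg [ 0. -7. -0.]
-43 [0.5219 0.0808 0.4174]
tcp target [0.5219 0.1976 0.5427] shift mm [-11.2769  -0.     -34.5727] turn deg [-0. -7.  0.]
```

View pics/s10.png

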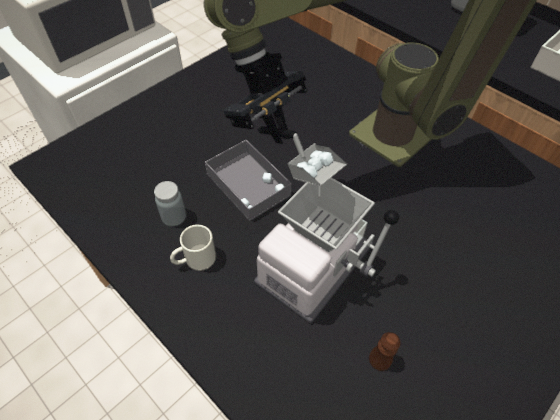

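```bash
python3 - <<'E'
from h import *
p,R,s=st()
hop=se2(*CR,(0,0,0))[0]; f=np.array([0,1,0]); hd=np.pi/2
for a in (24,18,12,6,0,-5):
    R1=des(hd,np.radians(a),-1); z=np.interp(a,[-20,0,24],[.255,.28,.335])
    lip=hop+[0,0,z]-f*.025; g=lip+scoopR(R1)@(GL-[.042,0,0])
    print(a);delta(g,R1,p,R); R=R1;p=g-GO*R1[:,0]
E
```

```text
t 8.88 q [-0.3849 -0.1748  1.8216  0.4674  1.6908 -0.3685] open 0.0153 F [-0.1241  1.9281 -1.9861] M [-0.6638 -0.0884 -0.0359]
tcp [ 0.5103 -0.0996  0.4906] grasp [ 0.5094 -0.0166  0.3408]
[[-0.0051  1.     -0.0071]
 [ 0.4847 -0.0038 -0.8747]
 [-0.8747 -0.0079 -0.4847]]
24
tcp target [ 0.5219 -0.1092  0.5116] shift mm [-23.0529  11.4768  -1.8837] turn deg [-0.3965 -4.994   0.3079]
18
tcp target [ 0.5219 -0.0895  0.5208] shift mm [ -0.3661  -0.     -21.7395] turn deg [-0. -6. -0.]
12
tcp target [ 0.5219 -0.0675  0.5278] shift mm [  0.1497  -0.     -23.0831] turn deg [ 0. -6.  0.]
6
tcp target [ 0.5219 -0.0434  0.5323] shift mm [  0.5222  -0.     -24.4733] turn deg [ 0. -6.  0.]
0
tcp target [ 0.5219 -0.0176  0.5343] shift mm [  0.7474  -0.     -25.8948] turn deg [-0. -6.  0.]
-5
tcp target [0.5219 0.0051 0.539 ] shift mm [ -4.7226  -0.     -22.685 ] turn deg [ 0. -5. -0.]
```

```bash
python3 -m jog '[[[-12,6,-1,-0.2,-2.5,0.1,10],[-11,5,-1,-0.2,-2.5,0.1,10],[0,0,-11,0,-3,0,10],[0,0,-11,0,-3,0,10],[0,0,-11.5,0,-3,0,10],[0,0,-11.5,0,-3,0,10],[0,0,-12,0,-3,0,10],[0,0,-12,0,-3,0,10]]]' 58; python3 - <<'E'
from h import *
p,R,s=st();scoop_now(p,R)
hop=se2(*CR,(0,0,0))[0]; f=np.array([0,1,0]); hd=np.pi/2
for a in (0,-5,-10,-15,-20,-25,-30,-35,-40,-45):
    R1=des(hd,np.radians(a),-1); z=np.interp(a,[-45,-20,0,24],[.25,.258,.28,.335])
    lip=hop+[0,0,z]-f*.025; g=lip+scoopR(R1)@(GL-[.042,0,0])
    print(a);delta(g,R1,p,R); R=R1;p=g-GO*R1[:,0]
from rig import bot
import cv2
cv2.imwrite('pics/s11.png',cv2.resize(bot.read_camera('scene')[100:300,220:420],None,fx=3,fy=3))
E
```

```text
t: 9.55
position: [0.5206, -0.0421, 0.5224]
tool_rot: [1.27, 1.284, -1.183]
wrist_force: [-0.0, 1.0, -2.6]
opening: 0.0159
t 9.55 q [-0.1999 -0.2025  1.7731  0.083   1.6054 -0.1932] open 0.0159 F [-0.0183  1.0026 -2.6228] M [-0.258  -0.0428 -0.0303]
tcp [ 0.5206 -0.0421  0.5224] grasp [ 0.5177 -0.0271  0.3518]
[[-0.0172  0.9998 -0.006 ]
 [ 0.088  -0.0045 -0.9961]
 [-0.996  -0.0177 -0.088 ]]
scoop world [0.5168 0.0749 0.2775] tub [np.float64(0.2534), np.float64(-0.0094), np.float64(0.2775)] lip [0.5171 0.1166 0.2822] head 89.65415164257722 pitch 5.0461283430575445
0
tcp target [ 0.5219 -0.0176  0.5343] shift mm [ -9.6869   0.9656 -25.5064] turn deg [-0.3009 -5.049   1.0005]
-5
tcp target [0.5219 0.0051 0.5398] shift mm [ -5.4726  -0.     -22.685 ] turn deg [ 0. -5. -0.]
-10
tcp target [0.5219 0.0286 0.5432] shift mm [ -5.4936  -0.     -23.1644] turn deg [-0. -5.  0.]
-15
tcp target [0.5219 0.0529 0.5446] shift mm [ -5.5562  -0.     -23.6401] turn deg [-0. -5. -0.]
-20
tcp target [0.5219 0.0776 0.5438] shift mm [ -5.6601  -0.     -24.1085] turn deg [-0. -5. -0.]
-25
tcp target [0.5219 0.1027 0.5448] shift mm [ -9.4691  -0.     -23.2323] turn deg [ 0. -5.  0.]
-30
tcp target [0.5219 0.1279 0.5435] shift mm [ -9.5226  -0.     -23.3612] turn deg [-0. -5. -0.]
-35
tcp target [0.5219 0.153  0.5401] shift mm [ -9.587  -0.    -23.485] turn deg [ 0. -5. -0.]
-40
tcp target [0.5219 0.1779 0.5345] shift mm [ -9.662   -0.     -23.6028] turn deg [-0. -5.  0.]
-45
tcp target [0.5219 0.2023 0.5267] shift mm [ -9.747   -0.     -23.7135] turn deg [ 0. -5.  0.]
```

View pics/s11.png

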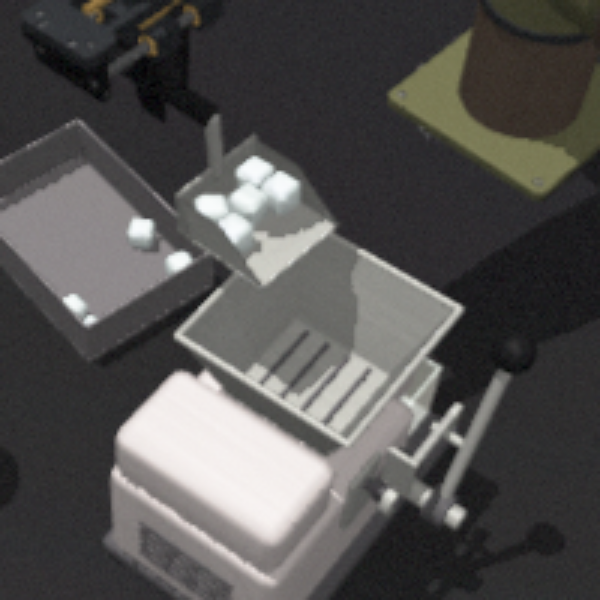

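```bash
python3 -m jog '[[[-9,1,-25,-0.2,-5,0.8,10],[-6,0,-23,0,-5,0,10],[-6,0,-23,0,-5,0,10],[-6,0,-23.5,0,-5,0,10],[-6,0,-24,0,-5,0,10]]]' 58; python3 - <<'E'
from h import *
p,R,s=st();scoop_now(p,R)
hop=se2(*CR,(0,0,0))[0]; f=np.array([0,1,0]); hd=np.pi/2
for a in (-25,-30,-35,-40,-45,-50):
    R1=des(hd,np.radians(a),-1); z=np.interp(a,[-45,-20,0,24],[.25,.258,.28,.335])
    lip=hop+[0,0,z]-f*.025; g=lip+scoopR(R1)@(GL-[.042,0,0])
    print(a);delta(g,R1,p,R); R=R1;p=g-GO*R1[:,0]
from rig import bot
import cv2
cv2.imwrite('pics/s12.png',cv2.resize(bot.read_camera('scene')[100:300,220:420],None,fx=3,fy=3))
E
```

```text
t: 10.02
position: [0.5216, 0.0778, 0.5415]
tool_rot: [0.94, 0.943, -1.373]
wrist_force: [0.3, 0.2, -2.9]
opening: 0.0155
t 10.02 q [ 0.114  -0.1808  1.7334 -0.3578  1.6404  0.1066] open 0.0155 F [ 0.3124  0.217  -2.8757] M [ 0.2406 -0.0733  0.0057]
tcp [0.5216 0.0778 0.5415] grasp [0.5195 0.0173 0.3813]
[[-0.0124  0.9999 -0.0062]
 [-0.3531 -0.0102 -0.9355]
 [-0.9355 -0.0094  0.3532]]
scoop world [0.519  0.0769 0.2701] tub [np.float64(0.2556), np.float64(-0.0114), np.float64(0.2701)] lip [0.5193 0.1165 0.2562] head 89.61820359655151 pitch -20.682363097050242
-25
tcp target [0.5219 0.1027 0.5448] shift mm [-11.8281   0.0188 -22.1947] turn deg [-0.3303 -4.3194  0.7212]
-30
tcp target [0.5219 0.1279 0.5435] shift mm [ -9.5226  -0.     -23.3612] turn deg [-0. -5. -0.]
-35
tcp target [0.5219 0.153  0.5401] shift mm [ -9.587  -0.    -23.485] turn deg [ 0. -5. -0.]
-40
tcp target [0.5219 0.1779 0.5345] shift mm [ -9.662   -0.     -23.6028] turn deg [-0. -5.  0.]
-45
tcp target [0.5219 0.2023 0.5267] shift mm [ -9.747   -0.     -23.7135] turn deg [ 0. -5.  0.]
-50
tcp target [0.5219 0.2261 0.5184] shift mm [-10.9726  -0.     -22.685 ] turn deg [-0. -5. -0.]
```

View pics/s12.png

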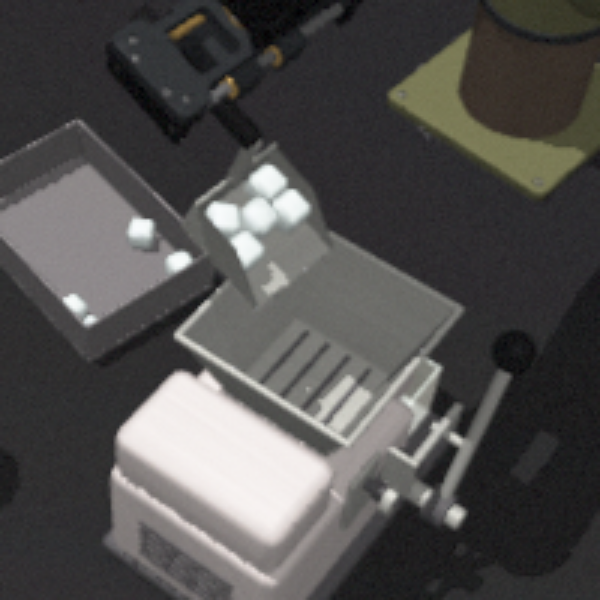

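```bash
python3 -m jog '[[[-10,0,-20,0,-4.3,0.5,10],[-9.5,0,-23,0,-5,0,10],[-9.5,0,-23,0,-5,0,10],[-9.5,0,-23.5,0,-5,0,10],[-9.5,0,-23.5,0,-5,0,10],[0,0,0,0,0,0,10],[0,0,0,0,0,0,10],[0,0,0,0,0,0,10]]]' 58; python3 - <<'E'
from h import *
p,R,s=st();scoop_now(p,R)
from rig import bot
import cv2
cv2.imwrite('pics/s13.png',cv2.resize(bot.read_camera('scene')[100:300,220:420],None,fx=3,fy=3))
cv2.imwrite('pics/w13.png',bot.read_camera('wrist'))
E
```

```text
t: 10.73
position: [0.5221, 0.2049, 0.518]
tool_rot: [0.598, 0.625, -1.495]
wrist_force: [0.4, -0.7, -1.4]
opening: 0.0156
t 10.73 q [ 0.3965 -0.0405  1.6816 -0.7314  1.813   0.3263] open 0.0156 F [ 0.401  -0.7319 -1.4241] M [ 0.5104 -0.1147  0.0287]
tcp [0.5221 0.2049 0.518 ] grasp [0.5192 0.0833 0.3974]
[[-0.0171  0.9998  0.0108]
 [-0.7101 -0.0045 -0.7041]
 [-0.7039 -0.0197  0.7101]]
scoop world [0.5167 0.0912 0.2716] tub [np.float64(0.2696), np.float64(-0.0073), np.float64(0.2716)] lip [0.5163 0.1215 0.2424] head 90.87592982178832 pitch -45.23939731750368
```

View pics/s13.png

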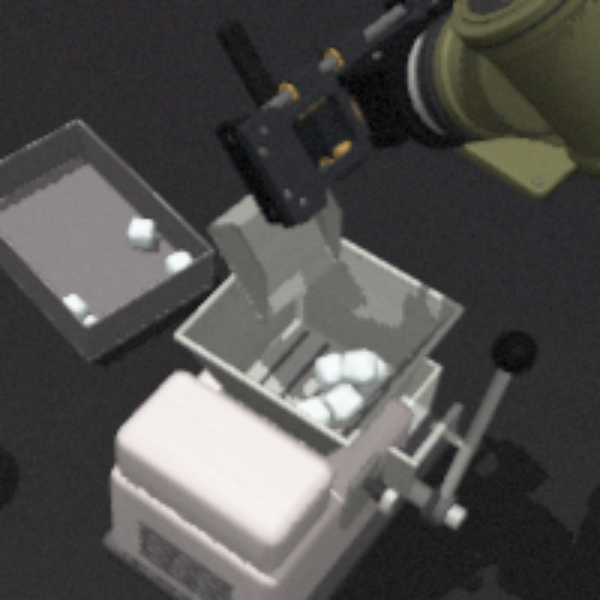

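View pics/w13.png

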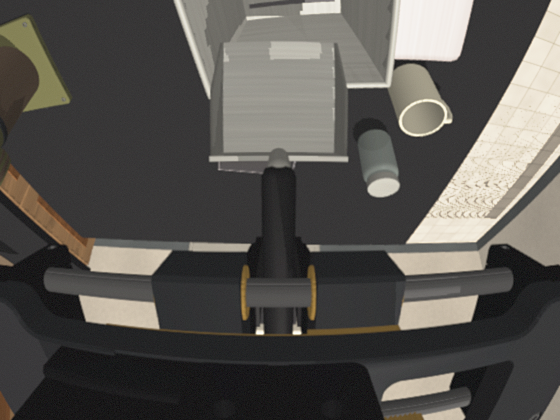

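All five cubes are in the hopper and the bowl is empty. I'll back out by reversing the tilt.

```bash
python3 -m jog '[[[5,0,24,0,6,0,10],[5,0,26,0,6,0,10],[4,0,27,0,6,0,10],[2,0,27,0,6,0,10],[1,0,27,0,6,0,10],[0,0,28,0,6,0,10],[0,0,27,0,6,0,10],[-5,0,25,0,3,0,10],[-10,0,25,0,0,0,10],[-10,0,25,0,0,0,10],[0,0,30,0,0,0,10]]]' 58; python3 - <<'E'
from h import *
p,R,s=st();scoop_now(p,R)
from rig import bot
import cv2
cv2.imwrite('pics/t14.png',bot.read_camera('top'))
to_scoop(tubpt(-.045,0,.09),TUB[2],0,p,R)
E
```

```text
t: 11.75
position: [0.5138, -0.0951, 0.6213]
tool_rot: [1.248, 1.224, -1.201]
wrist_force: [0.6, -0.4, -1.3]
opening: 0.0154
t 11.75 q [-0.2926 -0.2046  1.6133  0.0347  1.7387 -0.271 ] open 0.0154 F [ 0.5979 -0.3948 -1.2741] M [-0.1398 -0.1484  0.0834]
tcp [ 0.5138 -0.0951  0.6213] grasp [ 0.5145 -0.0892  0.4501]
[[ 0.0043  0.9999 -0.0158]
 [ 0.0344 -0.016  -0.9993]
 [-0.9994  0.0037 -0.0345]]
scoop world [0.5164 0.0086 0.3704] tub [np.float64(0.1875), np.float64(-0.0171), np.float64(0.3704)] lip [0.517  0.0505 0.3729] head 89.0932750477965 pitch 1.9743065022823345
tcp target [ 0.4589 -0.3143  0.3443] shift mm [269.0411 -52.3823 229.4567] turn deg [ 6.182  -1.9839 -0.1069]
```

View pics/t14.png

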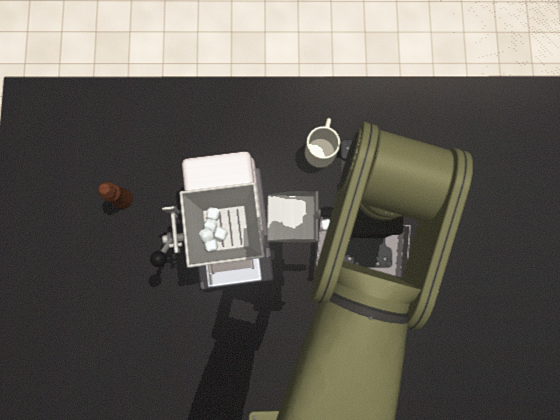

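```bash
python3 -m jog '[[[10,-7,26,0.8,-0.3,0,10],[10,-7,28,0.8,-0.3,0,10],[10,-7,28,0.8,-0.3,0,10],[10,-7,28,0.8,-0.3,0,10],[10,-7,28,0.8,-0.3,0,10],[10,-7,28,0.8,-0.3,0,10],[15,-7,28,0.8,-0.2,0,10],[20,-3,28,0.6,0,0,10],[25,0,10,0,0,0,10],[20,0,0,0,0,0,10],[0,0,0,0,0,0,10]]]' 58; python3 - <<'E'
from h import *
p,R,s=st();scoop_now(p,R)
from rig import bot
import cv2
cv2.imwrite('pics/s15.png',cv2.resize(bot.read_camera('scene')[80:250,150:320],None,fx=3,fy=3))
cv2.imwrite('pics/w15.png',bot.read_camera('wrist'))
to_scoop(tubpt(-.045,0,.09),TUB[2],0,p,R)
E
```

```text
t: 12.72
position: [0.427, -0.3491, 0.4839]
tool_rot: [1.322, 1.098, -1.322]
wrist_force: [-0.7, 0.2, -1.3]
opening: 0.0154
t 12.72 q [-0.7822 -0.1389  1.7799 -0.0026  1.4718 -0.6193] open 0.0154 F [-0.6505  0.1534 -1.2505] M [-0.0169 -0.0574  0.0224]
tcp [ 0.427  -0.3491  0.4839] grasp [ 0.4302 -0.3529  0.3127]
[[ 0.0186  0.9866 -0.1621]
 [-0.0221 -0.1617 -0.9866]
 [-0.9996  0.022   0.0188]]
scoop world [ 0.4471 -0.261   0.2279] tub [np.float64(-0.0885), np.float64(0.0183), np.float64(0.2279)] lip [ 0.4539 -0.2195  0.2282] head 80.6678673272997 pitch -1.0795388072862306
tcp target [ 0.4589 -0.3143  0.3443] shift mm [139.3958  22.8297 -42.0831] turn deg [-2.2271  1.1039 -1.2373]
```

View pics/s15.png

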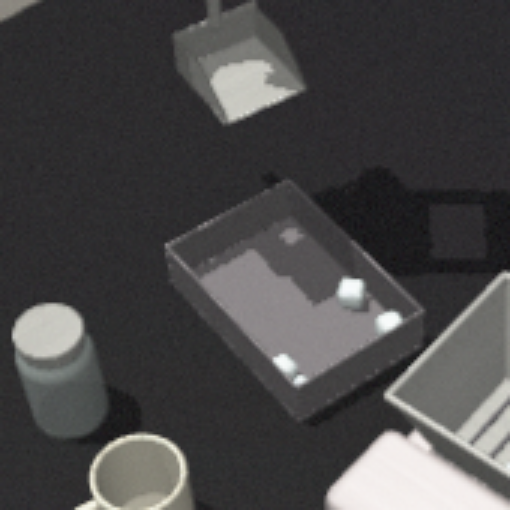

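View pics/w15.png

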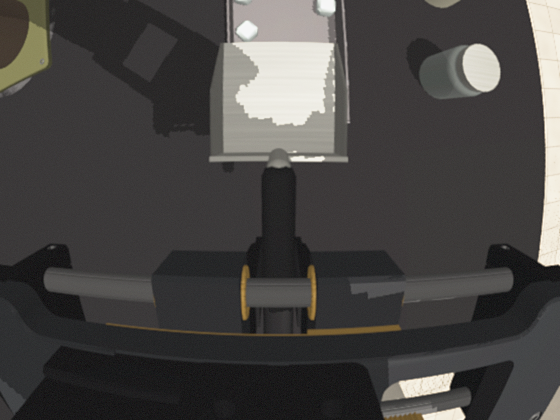

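```bash
python3 - <<'E'
from h import *
c,s=np.cos(TUB[2]),np.sin(TUB[2])
for u in((350,291),(388,321),(284,365),(300,380)):
    X=unproj('scene',(150+u[0]/3,80+u[1]/3),.018)[0];d=X-[TUB[0],TUB[1],0];print(c*d[0]+s*d[1],-s*d[0]+c*d[1])
E
```

```text
0.02415783376189887 0.05328673185488454
0.07708227177543592 0.05940518069318369
0.05906639830316623 -0.05200128065823082
0.0826884258310204 -0.05044492776778771
```

```bash
python3 -m jog '[[[20,8,-15,-0.8,0.4,-0.5,10],[25,8,-15,-0.8,0.4,-0.5,10],[30,7,-12,-0.7,0.3,-0.3,10],[30,0,0,0,0,0,10],[25,0,0,0,0,0,10],[5,0,0,0,0,0,10]]]' 58; python3 - <<'E'
from h import *
p,R,s=st();scoop_now(p,R)
to_scoop(tubpt(-.045,0,.004),TUB[2],0,p,R)
E
```

```text
t: 13.32
position: [0.4628, -0.312, 0.3704]
tool_rot: [1.293, 1.111, -1.284]
wrist_force: [-0.8, 0.6, -2.2]
opening: 0.0157
t 13.32 q [-0.6892 -0.0633  1.9005 -0.0007  1.266  -0.5705] open 0.0157 F [-0.8293  0.631  -2.2479] M [-0.0997  0.0184  0.0042]
tcp [ 0.4628 -0.312   0.3704] grasp [ 0.4678 -0.3163  0.1992]
[[ 0.0292  0.9925 -0.1186]
 [-0.0249 -0.1179 -0.9927]
 [-0.9993  0.0319  0.0213]]
scoop world [ 0.4815 -0.2241  0.1142] tub [np.float64(-0.0476), np.float64(-0.0113), np.float64(0.1142)] lip [ 0.4865 -0.1823  0.1143] head 83.18916314402016 pitch -1.218841704236367
tcp target [ 0.4589 -0.3143  0.2583] shift mm [111.9259  -7.1828   0.362 ] turn deg [ 0.3016  1.2142 -1.8326]
```

```bash
python3 -m jog '[[[20,-2,0,0.2,0.6,-0.9,10],[25,-2,0,0.1,0.6,-0.9,10],[25,-2,0,0,0,0,10],[20,-1,0,0,0,0,10],[10,0,0,0,0,0,10]]]' 58; python3 - <<'E'
from h import *
p,R,s=st();scoop_now(p,R)
to_scoop(tubpt(-.045,0,.004),TUB[2],0,p,R)
E
```

```text
t: 13.73
position: [0.4608, -0.3144, 0.279]
tool_rot: [1.298, 1.129, -1.292]
wrist_force: [-0.2, 0.3, -0.2]
opening: 0.0156
t 13.73 q [-0.695   0.0306  1.9707  0.0005  1.1216 -0.5724] open 0.0156 F [-0.2004  0.3217 -0.2306] M [-0.0502 -0.0191  0.0167]
tcp [ 0.4608 -0.3144  0.279 ] grasp [ 0.4633 -0.3163  0.1077]
[[ 0.0147  0.9923 -0.1226]
 [-0.0116 -0.1225 -0.9924]
 [-0.9998  0.016   0.0097]]
scoop world [ 0.4762 -0.223   0.0238] tub [np.float64(-0.0473), np.float64(-0.0059), np.float64(0.0238)] lip [ 0.4813 -0.1813  0.0244] head 82.95611401494953 pitch -0.5581650996387769
tcp target [ 0.4589 -0.3143  0.2583] shift mm [20.6311 -2.2026  0.0015] turn deg [ 0.0536  0.5578 -0.9168]
```

```bash
python3 -m jog '[[[9,-1,0,0,0.5,-0.9,10],[8,-1,0,0,0,0,10],[3,0,0,0,0,0,10],[1,0,0,0,0,0,10]]]' 58; python3 - <<'E'
from h import *
p,R,s=st();scoop_now(p,R)
to_scoop(tubpt(-.045,0,.003),TUB[2],0,p,R)
E
```

```text
t: 14.07
position: [0.4598, -0.3154, 0.2589]
tool_rot: [1.299, 1.146, -1.3]
wrist_force: [-0.2, 0.1, -0.8]
opening: 0.0155
t 14.07 q [-0.6973  0.0586  1.9792 -0.0009  1.1018 -0.5734] open 0.0155 F [-0.2247  0.0631 -0.7553] M [-0.096  -0.0706  0.0252]
tcp [ 0.4598 -0.3154  0.2589] grasp [ 0.46   -0.3157  0.0876]
[[ 0.001   0.9924 -0.1232]
 [-0.0019 -0.1232 -0.9924]
 [-1.      0.0012  0.0017]]
scoop world [ 0.4718 -0.2216  0.0044] tub [np.float64(-0.0464), np.float64(-0.0013), np.float64(0.0044)] lip [ 0.477  -0.1799  0.0053] head 82.92439433900168 pitch -0.09952022745163448
tcp target [ 0.4589 -0.3143  0.2573] shift mm [ 1.5634 -1.0588 -0.9674] turn deg [ 0.0175  0.0995 -0.0702]
```

Scoop is level on the floor. I'll release it and back off upward.

```bash
python3 -m jog '[[[1,0,0,0,0,0,10],[0,0,0,0,0,0,25],[0,0,0,0,0,0,50],[0,0,0,0,0,0,60],[0,0,0,0,0,0,60],[0,0,0,0,0,0,60],[0,0,0,0,0,0,60],[-15,0,3,0,0,0,60],[-30,0,3,0,0,0,60],[-35,0,3,0,0,0,60],[-35,0,3,0,0,0,60],[-35,0,0,0,0,0,60]]]' 20; python3 - <<'E'
from h import *
p,R,s=st()
from rig import bot
import cv2
cv2.imwrite('pics/s16.png',cv2.resize(bot.read_camera('scene')[80:250,150:320],None,fx=3,fy=3))
cv2.imwrite('pics/w16.png',bot.read_camera('wrist'))
E
```

```text
t: 15.07
position: [0.4571, -0.3264, 0.4073]
tool_rot: [1.3, 1.16, -1.303]
wrist_force: [0.8, -1.1, -0.6]
opening: 0.0601
t 15.07 q [-0.7156 -0.0702  1.844  -0.0002  1.3789 -0.5924] open 0.0601 F [ 0.7506 -1.1382 -0.5944] M [-0.0932 -0.0764  0.0361]
tcp [ 0.4571 -0.3264  0.4073] grasp [ 0.4557 -0.3251  0.236 ]
[[-0.0085  0.9924 -0.1229]
 [ 0.0071 -0.1228 -0.9924]
 [-0.9999 -0.0093 -0.006 ]]
```

View pics/s16.png

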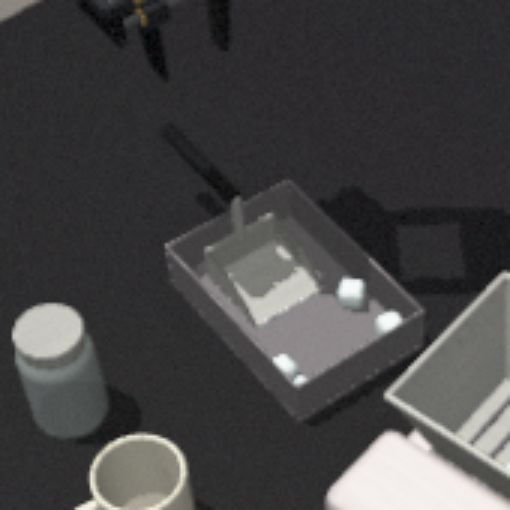

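View pics/w16.png

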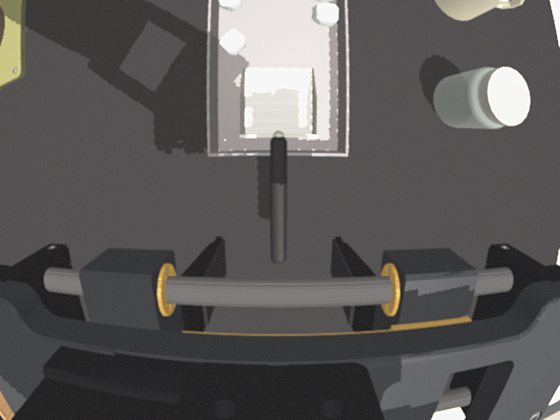

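The scoop is back in the tub and clear of the fingers. Next I'll raise, turn the hand so the jaw axis lies along the crusher's y, and close the fingers.

```bash
python3 -m jog '[[[-20,0,0,7,0,0,60],[-20,0,0,7,0,0,60],[-20,0,0,7,0,0,30],[-20,0,0,7,0,0,10],[-20,0,0,7,0,0,0],[-20,0,0,7,0,0,0],[-20,0,0,7,0,0,0],[-10,0,0,7,0,0,0],[0,0,0,7,0,0,0],[0,0,0,7,0,0,0],[0,0,0,6,0,0,0]]]' 20; python3 - <<'E'
from h import *
p,R,s=st()
R1=des(CR[2],0,-1)
delta(np.r_[se2(*CR,(.0,.108,0))[0][:2],.36],R1,p,R)
def inv(q,X):
    c,s=np.cos(q[2]),np.sin(q[2]);d=np.atleast_2d(X)-[q[0],q[1],0]
    return np.c_[c*d[:,0]+s*d[:,1],-s*d[:,0]+c*d[:,1],d[:,2]]
print('bar',inv(CR,unproj('top',[(172.5,214),(177,249),(162,208.5),(175,207)],[.165])),inv(CR,unproj('top',[(162,208.5),(175,207)],.22)))
E
```

```text
t: 16.08
position: [0.4576, -0.3261, 0.5691]
tool_rot: [2.18, 0.091, -2.175]
wrist_force: [-0.1, 0.5, -0.1]
opening: 0.0052
t 16.08 q [-0.7147 -0.1228  1.6262  0.0004  1.6356  0.7713] open 0.0052 F [-0.1263  0.4675 -0.1401] M [ 0.0392 -0.0242 -0.0744]
tcp [ 0.4576 -0.3261  0.5691] grasp [ 0.458  -0.3264  0.3978]
[[ 0.0022  0.0847 -0.9964]
 [-0.0014 -0.9964 -0.0847]
 [-1.      0.0016 -0.002 ]]
tcp target [0.5097 0.2517 0.5313] shift mm [  37.1139 -571.4123 -100.7072] turn deg [-1.6489 -0.1153 -0.0929]
bar [[ 0.0458  0.1106  0.165 ]
 [-0.0317  0.1077  0.165 ]
 [ 0.0607  0.1323  0.165 ]
 [ 0.0606  0.1038  0.165 ]] [[0.0508 0.12   0.22  ]
 [0.0506 0.0931 0.22  ]]
```

```bash
python3 -m jog '[[[0,-38,-7,0,0,0,0],[0,-38,-7,0,0,0,0],[0,-38,-7,0,0,0,0],[0,-38,-7,0,0,0,0],[0,-38,-7,0,0,0,0],[0,-38,-7,0,0,0,0],[0,-38,-7,0,0,0,0],[0,-38,-7,0,0,0,0],[0,-38,-7,0,0,0,0],[0,-38,-7,0,0,0,0],[0,-38,-7,0,0,0,0],[0,-38,-7,0,0,0,0],[0,-38,-7,0,0,0,0],[0,-20,0,0,0,0,0],[0,0,0,0,0,0,0]]]' 20; python3 - <<'E'
from h import *
p,R,s=st()
R1=des(CR[2],0,-1)
delta(np.r_[se2(*CR,(.012,.108,0))[0][:2],.33],R1,p,R)
E
```

```text
t: 17.33
position: [0.5094, 0.2155, 0.5569]
tool_rot: [2.177, 0.081, -2.192]
wrist_force: [0.3, -0.1, 0.1]
opening: 0.0005
t 17.33 q [ 0.3027 -0.1406  1.6621  0.003   1.6262  1.8005] open 0.0005 F [ 0.285  -0.1439  0.1272] M [0.0185 0.0585 0.0326]
tcp [0.5094 0.2155 0.5569] grasp [0.5082 0.2157 0.3856]
[[-0.0068  0.0731 -0.9973]
 [ 0.001  -0.9973 -0.0731]
 [-1.     -0.0015  0.0067]]
tcp target [0.5216 0.2531 0.5013] shift mm [ 55.5561 -36.4676 -15.3116] turn deg [-2.3193  0.3814  0.0941]
```

```bash
python3 -m jog '[[[15,-15,-6,-1.2,0.4,0,0],[15,-15,-6,-1.1,0,0,0],[15,-7,-4,0,0,0,0],[10,0,0,0,0,0,0],[0,0,0,0,0,0,0]]]' 20; python3 - <<'E'
from h import *
p,R,s=st()
R1=des(CR[2],0,-1)
delta(np.r_[se2(*CR,(.012,.107,0))[0][:2],.209],R1,p,R)
from rig import bot
import cv2
cv2.imwrite('pics/s17.png',cv2.resize(bot.read_camera('scene')[120:320,260:460],None,fx=3,fy=3))
cv2.imwrite('pics/w17.png',bot.read_camera('wrist'))
E
```

```text
t: 17.75
position: [0.5221, 0.2551, 0.4984]
tool_rot: [2.161, 0.126, -2.16]
wrist_force: [-0.1, 0.2, -0.4]
opening: 0.0005
t 17.75 q [ 0.3623 -0.0697  1.6922 -0.0009  1.5188  1.8154] open 0.0005 F [-0.1185  0.1776 -0.4156] M [0.0226 0.0495 0.0137]
tcp [0.5221 0.2551 0.4984] grasp [0.5222 0.255  0.3271]
[[ 0.0006  0.1175 -0.9931]
 [-0.0008 -0.9931 -0.1175]
 [-1.      0.0008 -0.0005]]
tcp target [0.5217 0.2521 0.3803] shift mm [118.145    2.8641   0.8154] turn deg [ 0.2373 -0.031  -0.0473]
```

View pics/s17.png

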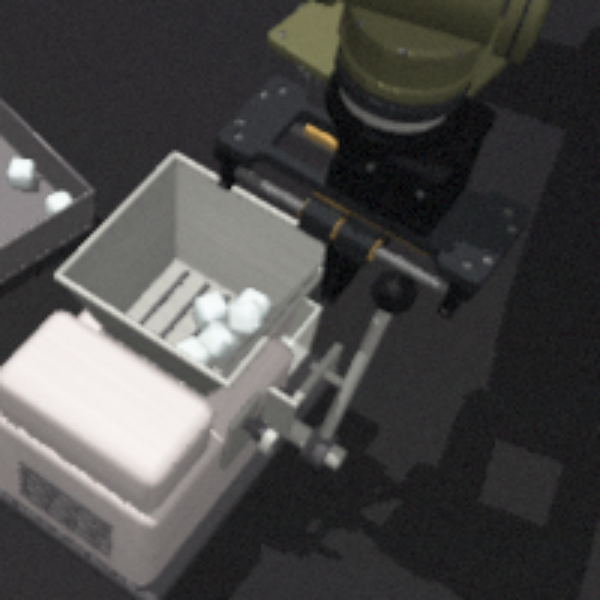

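View pics/w17.png

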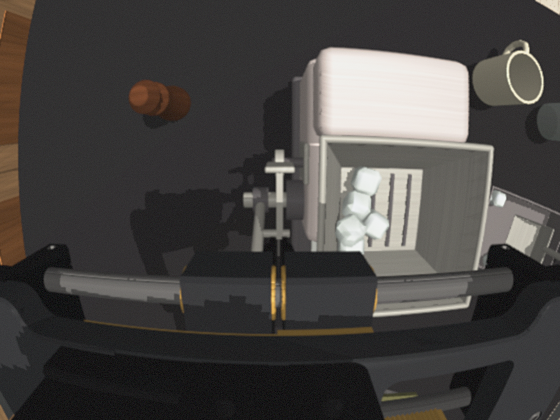

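```bash
python3 -m jog '[[[25,1,0,0,0,0,0],[25,1,0,0,0,0,0],[25,1,0,0,0,0,0],[20,0,0,0,0,0,0],[12,0,0,0,0,0,0],[6,0,0,0,0,0,0],[0,0,0,0,0,0,0]]]' 20; python3 - <<'E'
from h import *
p,R,s=st()
R1=des(CR[2],0,-1)
delta(np.r_[se2(*CR,(.012,.107,0))[0][:2],.209],R1,p,R)
delta(np.r_[se2(*CR,(.08,.107,0))[0][:2],.209],R1,p,R)
E
```

```text
t: 18.43
position: [0.5257, 0.2468, 0.3963]
tool_rot: [2.192, 0.124, -2.142]
wrist_force: [0.2, 0.2, -0.1]
opening: 0.0003
t 18.43 q [ 0.3468 -0.0279  1.822  -0.0022  1.3237  1.8084] open 0.0003 F [ 0.1994  0.2318 -0.1202] M [-0.0002  0.064  -0.0014]
tcp [0.5257 0.2468 0.3963] grasp [0.5296 0.2478 0.225 ]
[[ 0.0231  0.1095 -0.9937]
 [ 0.0061 -0.994  -0.1094]
 [-0.9997 -0.0035 -0.0236]]
tcp target [0.5217 0.2521 0.3803] shift mm [15.9048 -5.6592  3.7755] turn deg [-0.2225 -1.352   0.1983]
tcp target [0.5893 0.2598 0.3803] shift mm [ 17.5097  -5.9205 -64.205 ] turn deg [-0.2225 -1.352   0.1983]
```

```bash
python3 -m jog '[[[8,-3,2,0,-0.7,0,0],[8,-3,1,0,-0.6,0,0],[0,0,0,0,0,0,0]]]' 20; python3 - <<'E'
from h import *
p,R,s=st()
R1=des(CR[2],0,-1)
delta(np.r_[se2(*CR,(.08,.107,0))[0][:2],.207],R1,p,R)
from rig import bot
import cv2
cv2.imwrite('pics/s18.png',cv2.resize(bot.read_camera('scene')[150:300,300:450],None,fx=4,fy=4))
E
```

```text
t: 18.68
position: [0.5231, 0.2526, 0.3833]
tool_rot: [2.173, 0.124, -2.163]
wrist_force: [0.0, -0.5, -0.9]
opening: 0.0004
t 18.68 q [ 0.3568 -0.0147  1.8312  0.0039  1.3191  1.8181] open 0.0004 F [ 0.0475 -0.4965 -0.9073] M [0.0559 0.0038 0.0066]
tcp [0.5231 0.2526 0.3833] grasp [0.5238 0.2536 0.212 ]
[[ 0.0044  0.1083 -0.9941]
 [ 0.0057 -0.9941 -0.1083]
 [-1.     -0.0052 -0.005 ]]
tcp target [0.5893 0.2598 0.3783] shift mm [  5.2828   0.0466 -66.5646] turn deg [-0.2915 -0.285   0.2949]
```

View pics/s18.png

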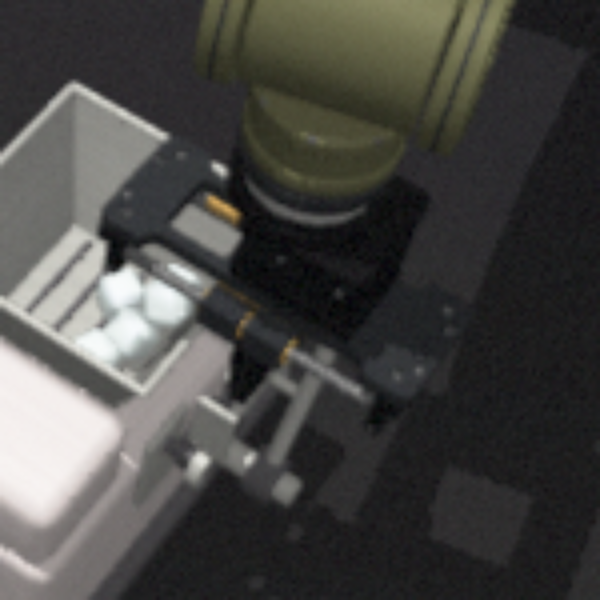

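The finger is just in front of the tab, with no contact force. I'll push it backwards.

```bash
python3 -m jog '[[[2,0,-9,0,0,0,0],[2,0,-9,0,0,0,0],[1,0,-9,0,0,0,0],[0,0,-9,0,0,0,0]]]' 20; python3 - <<'E'
from h import *
p,R,s=st()
R1=des(CR[2],0,-1)
delta(np.r_[se2(*CR,(.08,.107,0))[0][:2],.207],R1,p,R)
from rig import bot
import cv2
cv2.imwrite('pics/s19.png',cv2.resize(bot.read_camera('scene')[150:300,300:450],None,fx=4,fy=4))
E
```

```text
t: 19.07
position: [0.561, 0.2576, 0.3809]
tool_rot: [2.175, 0.126, -2.161]
wrist_force: [-2.5, -0.7, -1.1]
opening: 0.0005
t 19.07 q [0.3428 0.0667 1.7521 0.0043 1.3148 1.8022] open 0.0005 F [-2.5455 -0.7121 -1.0682] M [-0.0152  0.4657  0.0114]
tcp [0.561  0.2576 0.3809] grasp [0.562  0.2587 0.2096]
[[ 0.0061  0.1102 -0.9939]
 [ 0.0065 -0.9939 -0.1101]
 [-1.     -0.0058 -0.0068]]
tcp target [0.5893 0.2598 0.3783] shift mm [  2.8147   0.9272 -28.3552] turn deg [-0.185  -0.3894  0.3338]
```

View pics/s19.png

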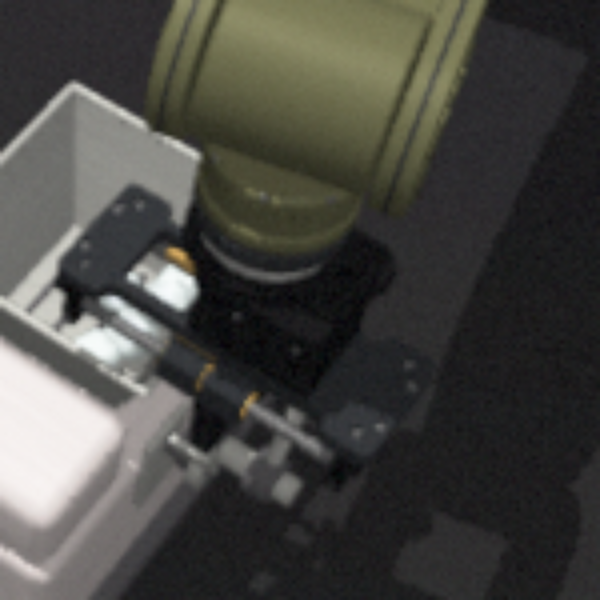

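```bash
python3 -m jog '[[[1,0,-9,0,0,0,0],[1,0,-9,0,0,0,0],[1,0,-9,0,0,0,0],[0,0,-6,0,0,0,0],[0,0,0,0,0,0,0],[0,0,0,0,0,0,0]]]' 20; python3 - <<'E'
from h import *
p,R,s=st()
R1=des(CR[2],0,-1)
delta(np.r_[se2(*CR,(.08,.107,0))[0][:2],.207],R1,p,R)
from rig import bot
import cv2
cv2.imwrite('pics/s20.png',cv2.resize(bot.read_camera('scene')[150:300,300:450],None,fx=4,fy=4))
E
```

```text
t: 19.62
position: [0.601, 0.2615, 0.3777]
tool_rot: [2.179, 0.125, -2.158]
wrist_force: [-1.0, -1.2, 0.4]
opening: 0.0002
t 19.62 q [0.3279 0.1506 1.6666 0.0038 1.3134 1.789 ] open 0.0002 F [-1.0022 -1.1504  0.4446] M [0.0752 0.181  0.0449]
tcp [0.601  0.2615 0.3777] grasp [0.6026 0.2627 0.2064]
[[ 0.0092  0.1086 -0.994 ]
 [ 0.007  -0.9941 -0.1085]
 [-0.9999 -0.006  -0.0099]]
tcp target [0.5893 0.2598 0.3783] shift mm [-0.7094  0.3917 11.9003] turn deg [-0.2784 -0.5658  0.3415]
```

View pics/s20.png

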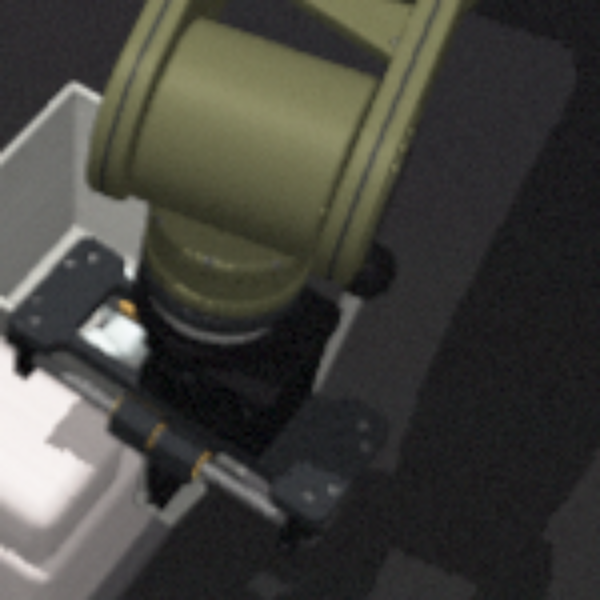

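```bash
python3 -m jog '[[[0,0,8,0,0,0,0],[-20,0,4,0,0,0,0],[-30,0,0,0,0,0,0],[-35,0,0,0,0,0,0],[-35,0,20,0,0,0,0],[-20,0,30,0,0,0,0],[0,0,35,0,0,0,0],[0,0,35,0,0,0,0]]]' 20; python3 - <<'E'
from h import *
p,R,s=st()
from rig import bot
import cv2
cv2.imwrite('pics/s21.png',cv2.resize(bot.read_camera('scene')[150:300,300:450],None,fx=4,fy=4))
cv2.imwrite('pics/w21.png',bot.read_camera('wrist'))
E
```

```text
t: 20.33
position: [0.4632, 0.2448, 0.5199]
tool_rot: [2.176, 0.121, -2.162]
wrist_force: [-0.1, -0.1, -0.3]
opening: 0.0002
t 20.33 q [ 0.3831 -0.2063  1.7797  0.0028  1.5604  1.8473] open 0.0002 F [-0.1397 -0.0692 -0.3468] M [ 0.0345  0.0097 -0.0201]
tcp [0.4632 0.2448 0.5199] grasp [0.4642 0.2457 0.3486]
[[ 0.0061  0.1064 -0.9943]
 [ 0.0054 -0.9943 -0.1064]
 [-1.     -0.0047 -0.0067]]
```

View pics/s21.png

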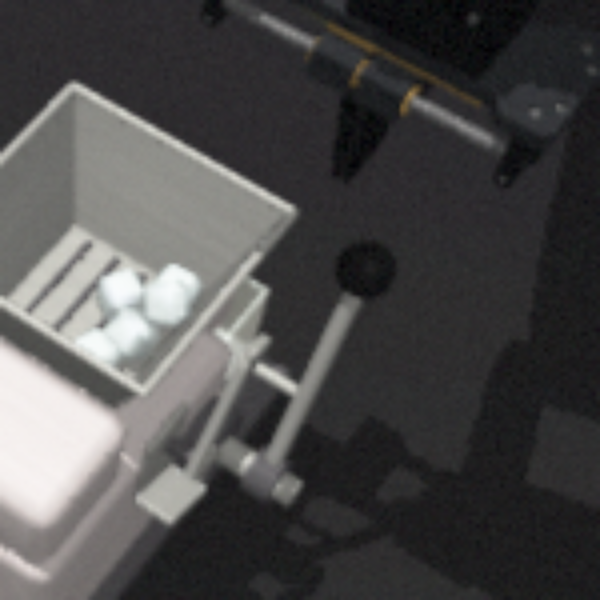

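View pics/w21.png

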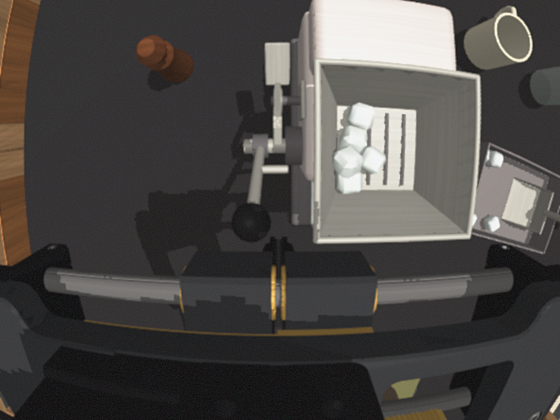

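```bash
python3 - <<'E'
from h import *
for th in(.4,.6,.8,1.,1.1,1.2,1.3):
    L=(.05+.062*np.sin(th),.107,.158+.062*np.cos(th)); print(th,proj('scene',se2(*CR,L)))
p,R,s=st()
R1=des(CR[2],0,-1)
for k in((-.055,.1295,.35),(-.055,.1295,.252)):
    delta(se2(*CR,k)[0],R1,p,R)
E
```

```text
0.4 [[346.6135 260.1909]]
0.6 [[343.402  265.1066]]
0.8 [[340.4395 270.0375]]
1.0 [[337.8625 274.7536]]
1.1 [[336.7551 276.9631]]
1.2 [[335.7846 279.0405]]
1.3 [[334.9604 280.9636]]
t 20.43 q [ 0.3849 -0.2114  1.7835  0.0031  1.5615  1.8467] open 0.0002 F [ 0.7748  0.1224 -0.4726] M [ 0.0371 -0.0032  0.0065]
tcp [0.4607 0.2448 0.5203] grasp [0.4618 0.2458 0.349 ]
[[ 0.0063  0.1088 -0.994 ]
 [ 0.0059 -0.9941 -0.1087]
 [-1.     -0.0052 -0.0069]]
tcp target [0.4526 0.2668 0.5213] shift mm [ -0.9423 -22.793    5.6945] turn deg [-0.2659 -0.3948  0.2973]
tcp target [0.4526 0.2668 0.4233] shift mm [ 97.054  -22.283    6.3685] turn deg [-0.2659 -0.3948  0.2973]
```

The catch reads about 1.1 rad against the projected tab edge, and the lever hasn't moved. I'll open to 50 mm, line up over the knob and descend.

```bash
python3 -m jog '[[[0,-12,3,-0.2,-0.4,0.3,50],[0,-11,3,0,0,0,50],[0,0,0,0,0,0,50],[0,0,0,0,0,0,50],[0,0,0,0,0,0,50],[0,0,0,0,0,0,50],[0,0,0,0,0,0,50]]]' 20; python3 - <<'E'
from h import *
p,R,s=st()
R1=des(CR[2],0,-1)
delta(se2(*CR,(-.0545,.129,.25))[0],R1,p,R)
from rig import bot
import cv2
cv2.imwrite('pics/w22.png',bot.read_camera('wrist'))
E
```

```text
t: 21.02
position: [0.4505, 0.2674, 0.5199]
tool_rot: [2.166, 0.122, -2.159]
wrist_force: [0.2, 0.4, 1.2]
opening: 0.0417
t 21.02 q [ 0.4336 -0.2051  1.7787 -0.0017  1.5651  1.891 ] open 0.0417 F [0.1873 0.3911 1.1973] M [ 0.0038  0.0027 -0.0185]
tcp [0.4505 0.2674 0.5199] grasp [0.4511 0.2674 0.3486]
[[ 0.0033  0.1131 -0.9936]
 [-0.0003 -0.9936 -0.1131]
 [-1.      0.0007 -0.0033]]
tcp target [0.4531 0.2664 0.4213] shift mm [98.6201  1.2523 -2.1864] turn deg [-0.0153 -0.1883 -0.0408]
```

View pics/w22.png

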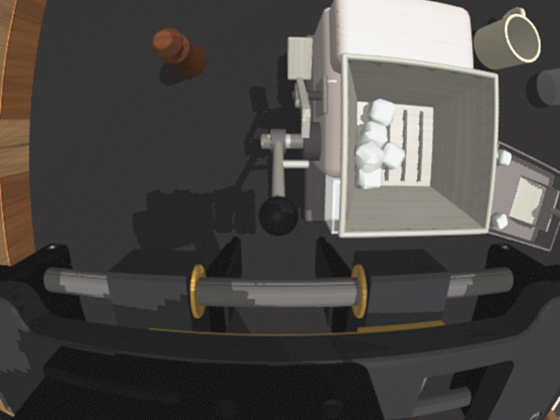

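```bash
python3 -m jog '[[[10,1,-1,0,0,0,50],[20,0,-1,0,0,0,50],[25,0,0,0,0,0,50],[20,0,0,0,0,0,50],[15,0,0,0,0,0,50],[8,0,0,0,0,0,50],[0,0,0,0,0,0,50]]]' 20; python3 - <<'E'
from h import *
p,R,s=st()
R1=des(CR[2],0,-1)
delta(se2(*CR,(-.0545,.129,.25))[0],R1,p,R)
from rig import bot
import cv2
cv2.imwrite('pics/s23.png',cv2.resize(bot.read_camera('scene')[120:300,280:460],None,fx=3,fy=3))
E
```

```text
t: 21.65
position: [0.4548, 0.2648, 0.4144]
tool_rot: [2.168, 0.118, -2.16]
wrist_force: [-0.2, 1.1, 0.0]
opening: 0.05
t 21.65 q [ 0.4257 -0.1594  1.9134 -0.0024  1.3848  1.8868] open 0.0500 F [-0.2415  1.065   0.0405] M [ 0.0454  0.0034 -0.0072]
tcp [0.4548 0.2648 0.4144] grasp [0.4554 0.2646 0.2431]
[[ 0.0035  0.1099 -0.9939]
 [-0.001  -0.9939 -0.1099]
 [-1.      0.0014 -0.0034]]
tcp target [0.4531 0.2664 0.4213] shift mm [-6.8833 -1.7576  1.4951] turn deg [-0.2001 -0.1957 -0.0782]
```

View pics/s23.png

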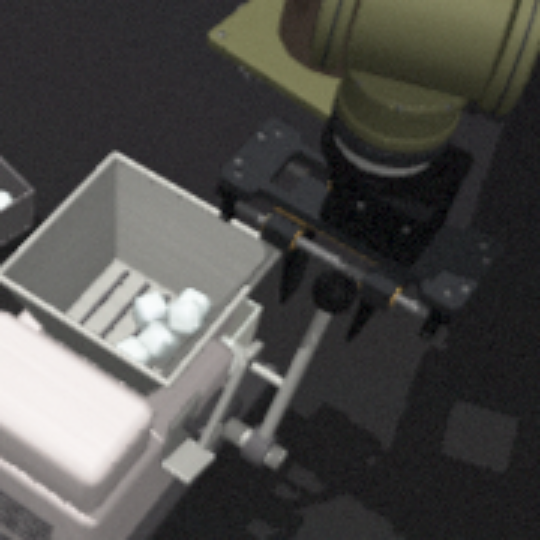

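```bash
python3 -m jog '[[[-5,-1.5,1,0,0,0,40],[0,0,0,0,0,0,20],[0,0,0,0,0,0,20],[0,0,0,0,0,0,20],[0,0,0,0,0,0,20],[0,0,0,0,0,0,20]]]' 58; python3 - <<'E'
from h import *
p,R,s=st()
G=p+GO*R[:,0]
c,si=np.cos(CR[2]),np.sin(CR[2]);d=G-[CR[0],CR[1],0]; print('crusher frame',c*d[0]+si*d[1],-si*d[0]+c*d[1],d[2])
E
```

```text
t: 22.2
position: [0.4542, 0.2671, 0.4237]
tool_rot: [2.176, 0.123, -2.156]
wrist_force: [1.1, 1.0, -3.7]
opening: 0.03
t 22.20 q [ 0.4299 -0.165   1.9027 -0.0006  1.3943  1.8907] open 0.0300 F [ 1.0952  0.9649 -3.6719] M [-0.0316 -0.0357 -0.0773]
tcp [0.4542 0.2671 0.4237] grasp [0.4557 0.2677 0.2524]
[[ 0.009   0.1098 -0.9939]
 [ 0.0035 -0.9939 -0.1098]
 [-1.     -0.0025 -0.0093]]
crusher frame -0.05174818840893768 0.13004615443808007 0.2524371112376589
```

```bash
python3 -m jog '[[[6,0,13,0,0,0,20],[6,0,12.5,0,0,0,20],[7.5,0,12,0,0,0,20],[8.5,0,11,0,0,0,20]]]' 58; cat >> h.py <<'E'
def lev():
    p,R,s=st();G=p+GO*R[:,0]
    c,si=np.cos(CR[2]),np.sin(CR[2]);d=G-[CR[0],CR[1],0]; L=np.array([c*d[0]+si*d[1],-si*d[0]+c*d[1],d[2]])
    a=np.degrees(np.arctan2(-L[0],L[2]-.1));print('crusher frame',L,'ang',a,'lever',np.radians(a-20),'r',np.hypot(L[0],L[2]-.1))
    R1=des(CR[2],0,-1)
    for t in (45,60,75,77):
        t=np.radians(t);delta(se2(*CR,(-.16*np.sin(t),.1295,.1+.16*np.cos(t)))[0],R1,p,R)
E
python3 - <<'E'
from h import *
lev()
from rig import bot
import cv2
cv2.imwrite('pics/s24.png',cv2.resize(bot.read_camera('scene')[120:300,280:460],None,fx=3,fy=3))
E
```

```text
t: 22.53
position: [0.411, 0.2619, 0.4048]
tool_rot: [2.213, 0.125, -2.123]
wrist_force: [1.6, -1.6, 8.8]
opening: 0.0301
t 22.53 q [ 0.4594 -0.2559  2.0111 -0.0109  1.3461  1.9236] open 0.0301 F [ 1.5787 -1.6296  8.7594] M [-0.2429 -0.6232 -0.0357]
tcp [0.411  0.2619 0.4048] grasp [0.418  0.2634 0.2337]
[[ 0.0409  0.1087 -0.9932]
 [ 0.0084 -0.9941 -0.1085]
 [-0.9991 -0.0039 -0.0415]]
crusher frame [-0.0897  0.13    0.2337] ang 33.874898074703125 lever 0.24216265478219168 r 0.160976996361035
tcp target [0.3948 0.2602 0.3844] shift mm [19.672   0.0038 17.1278] turn deg [-0.2716 -2.3802  0.2181]
tcp target [0.3695 0.2574 0.3513] shift mm [51.724   0.2516 43.9085] turn deg [-0.2716 -2.3802  0.2181]
tcp target [0.3537 0.2555 0.3127] shift mm [89.6154  0.4767 61.4809] turn deg [-0.2716 -2.3802  0.2181]
tcp target [0.3523 0.2554 0.3073] shift mm [94.9735  0.5042 63.0558] turn deg [-0.2716 -2.3802  0.2181]
```

View pics/s24.png

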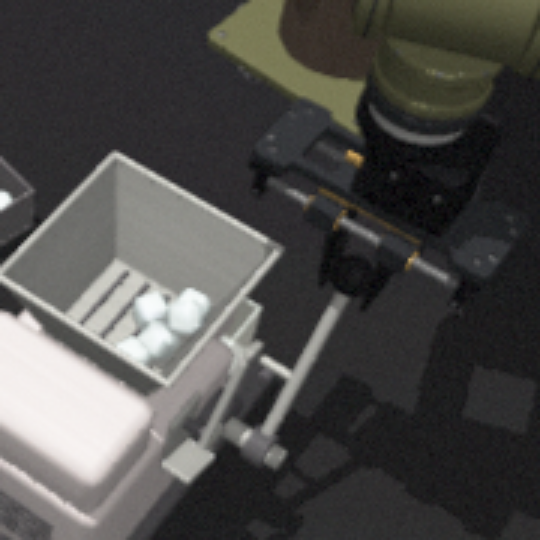

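The knob is held between the fingers and the lever follows (about 0.24 rad). I'll continue along the arc.

```bash
python3 -m jog '[[[10,0,10,0,-1,0,20],[10,0,10,0,-1,0,20],[11,0,9,0,-0.5,0,20],[11,0,8,0,0,0,20]]]' 58; python3 - <<'E'
from h import *
lev()
E
```

```text
t: 22.92
position: [0.3786, 0.2578, 0.376]
tool_rot: [2.203, 0.126, -2.134]
wrist_force: [-4.0, -4.5, 13.9]
opening: 0.0302
t 22.92 q [ 0.4822 -0.3077  2.1005 -0.007   1.3169  1.9456] open 0.0302 F [-4.0179 -4.5113 13.91  ] M [-0.6329  0.4825 -0.0024]
tcp [0.3786 0.2578 0.376 ] grasp [0.384  0.2594 0.2048]
[[ 0.0315  0.1089 -0.9936]
 [ 0.0089 -0.994  -0.1087]
 [-0.9995 -0.0054 -0.0322]]
crusher frame [-0.124   0.1299  0.2048] ang 49.79959233899964 lever 0.5201010020676219 r 0.16238522946836495
tcp target [0.3948 0.2602 0.3844] shift mm [ -7.8778  -0.6588 -16.6797] turn deg [-0.2624 -1.8487  0.3038]
tcp target [0.3695 0.2574 0.3513] shift mm [24.421  -0.3664  9.8024] turn deg [-0.2624 -1.8487  0.3038]
tcp target [0.3537 0.2555 0.3127] shift mm [62.4735 -0.0872 27.0224] turn deg [-0.2624 -1.8487  0.3038]
tcp target [0.3523 0.2554 0.3073] shift mm [67.8459 -0.052  28.5475] turn deg [-0.2624 -1.8487  0.3038]
```

```bash
python3 -m jog '[[[12.5,0,5,0,-0.8,0,20],[12.5,0,5,0,-0.8,0,20],[12.5,0,6,0,0,0,20],[12.5,0,5,0,0,0,20]]]' 58; python3 - <<'E'
from h import *
lev()
E
```

```text
t: 23.25
position: [0.3604, 0.2558, 0.3423]
tool_rot: [2.189, 0.126, -2.145]
wrist_force: [-7.6, -5.7, 12.6]
opening: 0.03
t 23.25 q [ 0.4966 -0.318   2.1659 -0.0039  1.2729  1.9581] open 0.0300 F [-7.5586 -5.7224 12.6339] M [-0.7087  1.0121 -0.0055]
tcp [0.3604 0.2558 0.3423] grasp [0.3638 0.257  0.1711]
[[ 0.02    0.1102 -0.9937]
 [ 0.0066 -0.9939 -0.1101]
 [-0.9998 -0.0044 -0.0206]]
crusher frame [-0.1443  0.1298  0.1711] ang 63.77152098815668 lever 0.7639571598491359 r 0.1608380514417763
tcp target [0.3948 0.2602 0.3844] shift mm [-41.3655  -0.7699 -35.5346] turn deg [-0.1833 -1.182   0.2475]
tcp target [0.3695 0.2574 0.3513] shift mm [-8.7605 -0.5455 -9.4298] turn deg [-0.1833 -1.182   0.2475]
tcp target [0.3537 0.2555 0.3127] shift mm [29.49   -0.3272  7.3465] turn deg [-0.1833 -1.182   0.2475]
tcp target [0.3523 0.2554 0.3073] shift mm [34.8798 -0.2993  8.809 ] turn deg [-0.1833 -1.182   0.2475]
```

```bash
python3 -m jog '[[[11,0,3,0,-0.5,0,20],[11,0,2.5,0,-0.5,0,20],[10,0,2,0,0,0,20]]]' 58; python3 - <<'E'
from h import *
lev()
from rig import bot
import cv2
cv2.imwrite('pics/s25.png',cv2.resize(bot.read_camera('scene')[120:300,280:460],None,fx=3,fy=3))
E
```

```text
t: 23.5
position: [0.3541, 0.2553, 0.3198]
tool_rot: [2.175, 0.125, -2.156]
wrist_force: [-10.4, -5.2, 13.3]
opening: 0.0303
t 23.50 q [ 0.5017 -0.3066  2.1966 -0.0006  1.2423  1.9609] open 0.0303 F [-10.4221  -5.2125  13.3454] M [-0.6874  1.5016  0.0284]
tcp [0.3541 0.2553 0.3198] grasp [0.3555 0.256  0.1485]
[[ 0.0084  0.1116 -0.9937]
 [ 0.0039 -0.9937 -0.1116]
 [-1.     -0.003  -0.0087]]
crusher frame [-0.1527  0.1297  0.1485] ang 72.38386736875864 lever 0.914270960512857 r 0.1601765119390919
tcp target [0.3948 0.2602 0.3844] shift mm [-64.3063  -0.5745 -41.5894] turn deg [-0.1016 -0.501   0.1696]
tcp target [0.3695 0.2574 0.3513] shift mm [-31.3931  -0.4314 -15.8738] turn deg [-0.1016 -0.501   0.1696]
tcp target [0.3537 0.2555 0.3127] shift mm [ 7.0544 -0.2887  0.447 ] turn deg [-0.1016 -0.501   0.1696]
tcp target [0.3523 0.2554 0.3073] shift mm [12.4613 -0.2702  1.8454] turn deg [-0.1016 -0.501   0.1696]
```

View pics/s25.png

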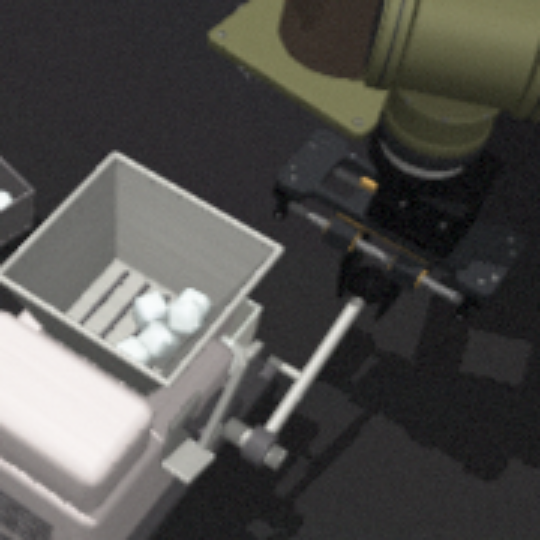

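```bash
python3 -m jog '[[[7,0,0.5,0,-0.3,0,20],[4,0,0.5,0,0,0,20],[3,0,0,0,0,0,20]]]' 58; python3 - <<'E'
from h import *
lev()
from rig import bot
import cv2
cv2.imwrite('pics/s26.png',cv2.resize(bot.read_camera('scene')[120:300,280:460],None,fx=4,fy=4)[:600])
cv2.imwrite('pics/w26.png',bot.read_camera('wrist'))
E
```

```text
t: 23.8
position: [0.3533, 0.2554, 0.3122]
tool_rot: [2.167, 0.124, -2.161]
wrist_force: [-9.9, -4.4, 12.1]
opening: 0.0302
t 23.80 q [ 0.5027 -0.2982  2.2036  0.0002  1.2326  1.9605] open 0.0302 F [-9.9225 -4.3596 12.1226] M [-0.4794  1.2615 -0.0463]
tcp [0.3533 0.2554 0.3122] grasp [0.3538 0.2557 0.1409]
[[ 0.0031  0.1127 -0.9936]
 [ 0.0019 -0.9936 -0.1127]
 [-1.     -0.0015 -0.0033]]
crusher frame [-0.1544  0.1297  0.1409] ang 75.17518841052491 lever 0.9629887031718765 r 0.15971025810392606
tcp target [0.3948 0.2602 0.3844] shift mm [-72.1365  -0.2386 -42.0537] turn deg [-0.0381 -0.1875  0.0859]
tcp target [0.3695 0.2574 0.3513] shift mm [-39.0829  -0.1721 -16.5185] turn deg [-0.0381 -0.1875  0.0859]
tcp target [0.3537 0.2555 0.3127] shift mm [-0.5465 -0.1036 -0.4082] turn deg [-0.0381 -0.1875  0.0859]
tcp target [0.3523 0.2554 0.3073] shift mm [ 4.8679 -0.0945  0.9606] turn deg [-0.0381 -0.1875  0.0859]
```

View pics/s26.png

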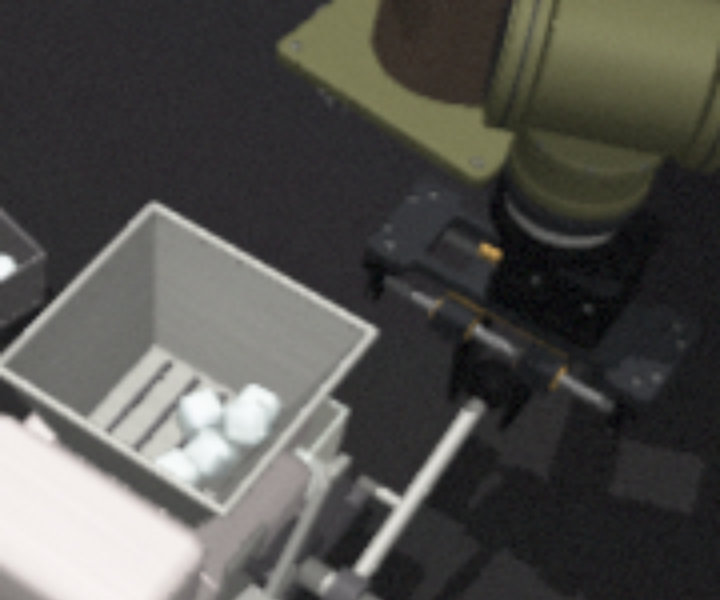

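View pics/w26.png

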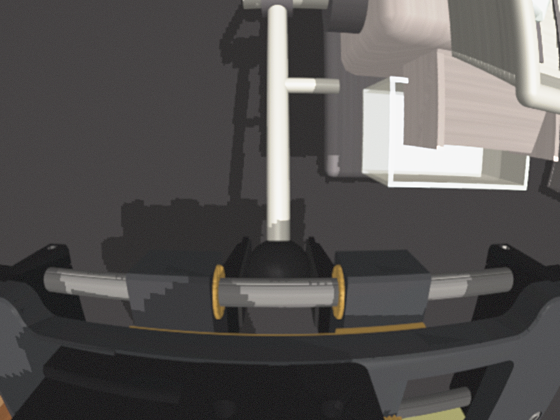

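```bash
python3 -m jog '[[[3,0,0,0,0,0,20],[2,0,0,0,0,0,20],[1,0,0,0,0,0,20],[0,0,0,0,0,0,20],[0,0,0,0,0,0,20]]]' 58; python3 - <<'E'
from h import *
lev()
def seg(t,y=.1295): 
    t=np.radians(t); return [proj('scene',se2(*CR,(-r*np.sin(t),y,.1+r*np.cos(t))))[0] for r in (.0,.05,.14,.16)]
for t in(65,70,75): print(t,seg(t))
from rig import bot
import cv2
im=bot.read_camera('scene')
cv2.imwrite('pics/s27.png',im)
c=cv2.resize(im[190:280,350:440],None,fx=6,fy=6)
for t,col in((65,(255,0,0)),(75,(0,0,255))):
    q=[tuple(int(v) for v in ((x[0]-350)*6+3,(x[1]-190)*6+3)) for x in seg(t)]
    cv2.line(c,q[0],q[3],col,1)
cv2.imwrite('pics/s27c.png',c)
E
```

```text
t: 24.32
position: [0.3551, 0.2559, 0.3203]
tool_rot: [2.172, 0.124, -2.154]
wrist_force: [-2.6, -3.3, 8.3]
opening: 0.0306
t 24.32 q [ 0.5025 -0.3035  2.1934 -0.0035  1.244   1.9605] open 0.0306 F [-2.6193 -3.3284  8.2547] M [-0.4073  0.4918 -0.0781]
tcp [0.3551 0.2559 0.3203] grasp [0.3565 0.256  0.149 ]
[[ 0.0083  0.1137 -0.9935]
 [ 0.0008 -0.9935 -0.1137]
 [-1.      0.0002 -0.0084]]
crusher frame [-0.1517  0.1297  0.149 ] ang 72.10402129081034 lever 0.9093867250538663 r 0.15937623723069563
tcp target [0.3948 0.2602 0.3844] shift mm [-63.8311   0.2138 -40.5006] turn deg [ 0.0182 -0.4804 -0.0089]
tcp target [0.3695 0.2574 0.3513] shift mm [-30.9083   0.2006 -14.7967] turn deg [ 0.0182 -0.4804 -0.0089]
tcp target [0.3537 0.2555 0.3127] shift mm [7.5453 0.1894 1.5104] turn deg [ 0.0182 -0.4804 -0.0089]
tcp target [0.3523 0.2554 0.3073] shift mm [12.9526  0.1881  2.9068] turn deg [ 0.0182 -0.4804 -0.0089]
65 [array([365.321 , 268.5297]), array([376.9292, 251.0924]), array([397.6278, 219.9997]), array([402.1936, 213.1411])]
70 [array([365.321 , 268.5297]), array([376.9765, 251.5001]), array([397.5466, 221.4458]), array([402.0478, 214.8693])]
75 [array([365.321 , 268.5297]), array([376.9358, 252.0331]), array([397.229 , 223.2105]), array([401.6351, 216.9525])]
```

View pics/s27c.png

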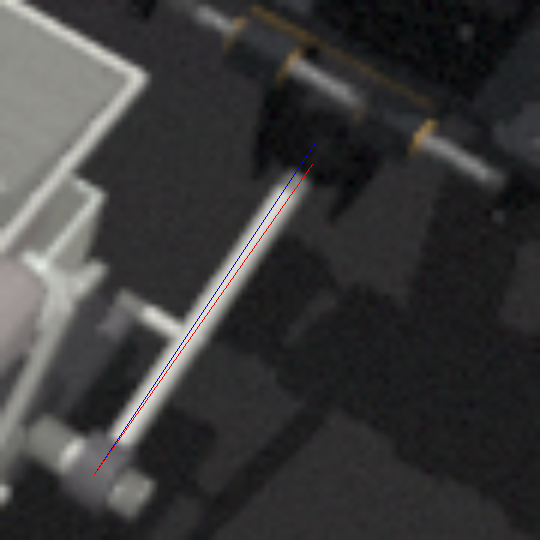

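View pics/s27.png

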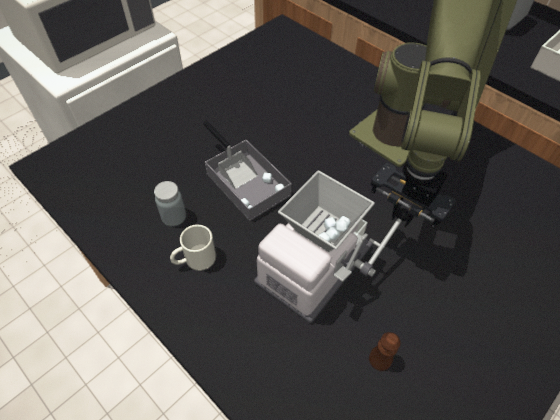

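Rows with no shift let the spring lift the arm slightly (now about 0.91 rad). I'll press back to the stop and end on a row that is still pushing, so the held target lies beyond the stop.

```bash
python3 -m jog '[[[7,0,1,0,-0.4,0,20],[6,0,1,0,0,0,20],[6,0,0,0,0,0,20],[6,0,0,0,0,0,20],[6,0,0,0,0,0,20]]]' 58; python3 - <<'E'
from h import *
lev()
from rig import bot
import cv2
cv2.imwrite('pics/w28.png',bot.read_camera('wrist'))
cv2.imwrite('pics/t28.png',bot.read_camera('top'))
for i in range(4): bot.read_camera('scene')
lev()
E
```

```text
t: 24.78
position: [0.3536, 0.2561, 0.3044]
tool_rot: [2.157, 0.121, -2.165]
wrist_force: [-8.9, -3.1, 11.3]
opening: 0.0304
t 24.78 q [ 0.5039 -0.2852  2.2074 -0.0008  1.224   1.9601] open 0.0304 F [-8.8762 -3.1118 11.3276] M [-0.4214  1.3615  0.0438]
tcp [0.3536 0.2561 0.3044] grasp [0.353  0.2556 0.1331]
[[-0.0036  0.1146 -0.9934]
 [-0.0029 -0.9934 -0.1146]
 [-1.      0.0025  0.004 ]]
crusher frame [-0.1552  0.1296  0.1331] ang 77.95385909584337 lever 1.0114856554593308 r 0.1587354929395632
tcp target [0.3948 0.2602 0.3844] shift mm [-80.1725   0.7829 -41.1087] turn deg [ 0.0729  0.2265 -0.1415]
tcp target [0.3695 0.2574 0.3513] shift mm [-46.9353   0.6686 -15.813 ] turn deg [ 0.0729  0.2265 -0.1415]
tcp target [0.3537 0.2555 0.3127] shift mm [-8.2836  0.553   0.0183] turn deg [ 0.0729  0.2265 -0.1415]
tcp target [0.3523 0.2554 0.3073] shift mm [-2.8594  0.5379  1.348 ] turn deg [ 0.0729  0.2265 -0.1415]
t 25.08 q [ 0.5038 -0.2851  2.2073 -0.0009  1.2234  1.9601] open 0.0298 F [-8.3491 -4.5376 10.6442] M [-0.3993  1.254   0.0057]
tcp [0.3537 0.2561 0.3045] grasp [0.3532 0.2556 0.1332]
[[-0.0031  0.1146 -0.9934]
 [-0.0027 -0.9934 -0.1146]
 [-1.      0.0023  0.0034]]
crusher frame [-0.155   0.1296  0.1332] ang 77.9279111003476 lever 1.011032777503637 r 0.1585259640881731
tcp target [0.3948 0.2602 0.3844] shift mm [-80.1205   0.7702 -41.0402] turn deg [ 0.0716  0.192  -0.1333]
tcp target [0.3695 0.2574 0.3513] shift mm [-46.8985   0.6613 -15.7245] turn deg [ 0.0716  0.192  -0.1333]
tcp target [0.3537 0.2555 0.3127] shift mm [-8.2564  0.5515  0.1301] turn deg [ 0.0716  0.192  -0.1333]
tcp target [0.3523 0.2554 0.3073] shift mm [-2.833   0.5373  1.463 ] turn deg [ 0.0716  0.192  -0.1333]
```

View pics/w28.png

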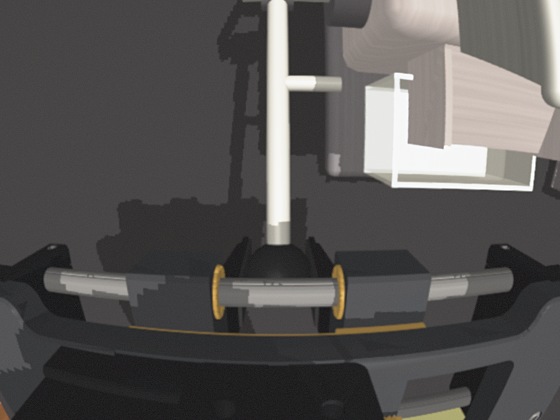

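View pics/t28.png

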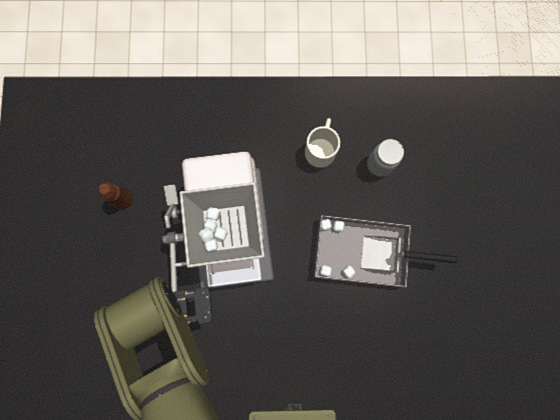

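I need an independent check of the lever angle, because the ball may have slipped in the pads. I'll intersect scene-camera rays along the rod with the lever plane, and compare with the picture of the lever at rest.

```bash
cat > rod.py <<'E'
from h import *
import cv2,sys
def plane(uv,y=.1295):
    # ray from scene cam intersect crusher plane y
    p=P['scene'];T=p['T'];uv=np.asarray(uv,float)
    d=T[:3,:3]@np.array([(uv[0]-p['cx'])/p['f'],-(uv[1]-p['cy'])/p['f'],-1]);o=T[:3,3]
    n=np.array([-np.sin(CR[2]),np.cos(CR[2]),0]);e=np.array([np.cos(CR[2]),np.sin(CR[2]),0])
    c0=np.array([CR[0],CR[1],0]);t=(y-n@(o-c0))/(n@d);X=o+t*d
    return np.array([e@(X-c0),X[2]])
def rodpts(im,rows):
    # brightest centroid near expected rod for each row
    g=cv2.cvtColor(im,cv2.COLOR_BGR2GRAY).astype(float);out=[]
    for r,(a,b) in rows:
        w=np.clip(g[r,a:b]-80,0,None)
        out.append((r and (w@np.arange(a,b)/w.sum()),r))
    return out
E
python3 - <<'E'
from rig import bot
import cv2
im=bot.read_camera('scene');cv2.imwrite('pics/s29.png',im)
a=cv2.imread('pics/scene0.png')
def c(im):
    k=cv2.resize(im[205:280,355:415],None,fx=6,fy=6,interpolation=cv2.INTER_CUBIC)
    for v in range(210,280,10): cv2.line(k,(0,(v-205)*6),(360,(v-205)*6),(0,150,150),1);cv2.putText(k,str(v),(0,(v-205)*6),0,.35,(0,255,255))
    for v in range(360,415,10): cv2.line(k,((v-355)*6,0),((v-355)*6,450),(0,150,150),1);cv2.putText(k,str(v),((v-355)*6,10),0,.35,(0,255,255))
    return k
cv2.imwrite('pics/rodcmp.png',cv2.hconcat([c(a),c(im)]))
E
```

```text
(no output)
```

View pics/rodcmp.png

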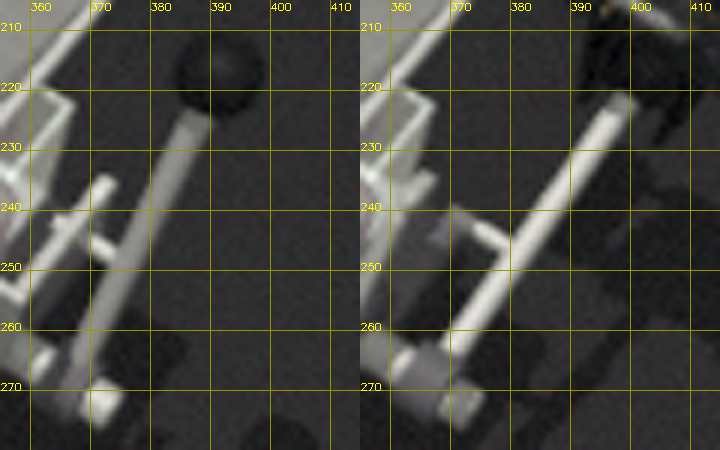

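```bash
python3 - <<'E'
from rod import *
def ang(a,b):
    A,B=plane(a),plane(b);d=A-B;print(A,B,'deg from upright',np.degrees(np.arctan2(-d[0],d[1])))
ang((387.3,224),(370,260)); ang((390,217),(366,269))
ang((398.5,221.5),(370.5,262.5)); ang((393,230),(375.5,255))
for uv in((387.3,224),(376,249),(398.5,221.5),(380.5,246.5)):
    A=plane(uv);print(uv,A,np.hypot(A[0],A[1]-.1),np.degrees(np.arctan2(-A[0],A[1]-.1)))
# sensitivities
for t in (20,60,65,70,75):
    t=np.radians(t);q=[proj('scene',se2(*CR,(-r*np.sin(t),.1295,.1+r*np.cos(t))))[0] for r in(.02,.145)];print(np.degrees(t),q, 'slope',(q[1]-q[0])[0]/(q[1]-q[0])[1])
E
```

```text
[-0.05    0.2294] [-0.014   0.1213] deg from upright 18.44568095583226
[-0.0513  0.2545] [-0.0068  0.0881] deg from upright 14.972781540037461
[-0.1412  0.1369] [-0.0253  0.0941] deg from upright 69.71842721687565
[-0.1198  0.1245] [-0.0451  0.1032] deg from upright 74.09397243412833
(387.3, 224) [-0.05    0.2294] 0.1387224200906203 21.13272810010869
(376, 249) [-0.0313  0.1486] 0.0577723982141627 32.79981361338919
(398.5, 221.5) [-0.1412  0.1369] 0.145901710652545 75.34955100863473
(380.5, 246.5) [-0.0618  0.121 ] 0.06528279077362059 71.1944004455038
20.0 [array([368.2084, 262.6094]), array([387.8499, 222.3366])] slope -0.4877104578190009
59.99999999999999 [array([369.9088, 261.4452]), array([398.6138, 217.1183])] slope -0.647576544346245
65.0 [array([369.9737, 261.5406]), array([398.7704, 218.2833])] slope -0.6657079131626319
70.0 [array([370.0031, 261.6889]), array([398.6743, 219.7982])] slope -0.6844290961490925
75.0 [array([369.9969, 261.8885]), array([398.334 , 221.6411])] slope -0.7040727141040918
```

```bash
python3 - <<'E'
from rod import *
def model(t,off):
    t=np.radians(t);return [proj('scene',se2(*CR,(-r*np.sin(t),.1295,.1+r*np.cos(t))))[0]+off for r in(.02,.145)]
for f,rows,wid,exp in(('pics/scene0.png',range(228,258),6,(((387.3,224),(370,260)))),('pics/s27.png',range(226,260),6,((396.5,223),(371.5,261))),('pics/s29.png',range(226,260),6,((396.5,223),(371.5,261)))):
    g=cv2.cvtColor(cv2.imread(f),cv2.COLOR_BGR2GRAY).astype(float)
    (x1,y1),(x0,y0)=exp;pts=[]
    for r in rows:
        xc=x0+(r-y0)*(x1-x0)/(y1-y0)
        if 'scene0' not in f and 240<r<250 or 'scene0' in f and 242<r<252: continue
        a=int(round(xc))-wid; seg=g[r,a:a+2*wid+1]; w=np.clip(seg-np.median(seg[[0,1,-1,-2]])-25,0,None)
        pts.append((w@np.arange(a,a+2*wid+1)/w.sum(),r))
    pts=np.array(pts);s,b=np.polyfit(pts[:,1],pts[:,0],1);res=pts[:,0]-(s*pts[:,1]+b)
    print(f,'slope',s,'x@225',s*225+b,'rms',res.std())
E
```

```text
pics/scene0.png slope -0.48331029291550565 x@225 386.7462027638209 rms 0.03974976474513831
pics/s27.png slope -0.6739106216126755 x@225 395.0515142311277 rms 0.05244987789823145
pics/s29.png slope -0.6924969112727382 x@225 395.8830556344748 rms 0.044232042855637206
```

By line fit the rod was at about 68° before (marginal) and is at about 73° now. I'll press further and see whether the angle saturates at the stop.

```bash
python3 -m jog '[[[8,0,1,0,0,0,20],[8,0,1,0,0,0,20],[8,0,0,0,0,0,20]]]' 60; cat >> rod.py <<'E'
def slope(f):
    g=cv2.cvtColor(cv2.imread(f),cv2.COLOR_BGR2GRAY).astype(float)
    (x1,y1),(x0,y0)=((396.5,223),(371.5,261));pts=[];wid=6
    for r in range(226,260):
        xc=x0+(r-y0)*(x1-x0)/(y1-y0)
        if 240<r<250: continue
        a=int(round(xc))-wid; seg=g[r,a:a+2*wid+1]; w=np.clip(seg-np.median(seg[[0,1,-1,-2]])-25,0,None)
        pts.append((w@np.arange(a,a+2*wid+1)/w.sum(),r))
    pts=np.array(pts);s,b=np.polyfit(pts[:,1],pts[:,0],1);print(f,'slope',s,'x@225',s*225+b,'deg~',np.interp(-s+.0044,[.6476,.6657,.6844,.7041],[60,65,70,75]))
E
python3 - <<'E'
from rod import *
from rig import bot
lev()
cv2.imwrite('pics/s30.png',bot.read_camera('scene'));slope('pics/s30.png')
cv2.imwrite('pics/w30.png',bot.read_camera('wrist'))
E
```

```text
t: 25.38
position: [0.3542, 0.257, 0.2996]
tool_rot: [2.154, 0.119, -2.161]
wrist_force: [-24.0, -12.0, 38.0]
opening: 0.0301
t 25.38 q [ 0.5061 -0.2761  2.209  -0.0053  1.2147  1.9614] open 0.0301 F [-23.9847 -12.0074  37.9794] M [-2.0959  3.4434 -0.1124]
tcp [0.3542 0.257  0.2996] grasp [0.3537 0.2558 0.1283]
[[-0.0029  0.1171 -0.9931]
 [-0.0073 -0.9931 -0.1171]
 [-1.      0.0069  0.0037]]
crusher frame [-0.1545  0.1297  0.1283] ang 79.63423325718544 lever 1.0408137172401883 r 0.15704519371172393
tcp target [0.3948 0.2602 0.3844] shift mm [-85.022    2.1294 -40.3983] turn deg [ 0.2169  0.2107 -0.3953]
tcp target [0.3695 0.2574 0.3513] shift mm [-51.7927   1.8045 -15.0939] turn deg [ 0.2169  0.2107 -0.3953]
tcp target [0.3537 0.2555 0.3127] shift mm [-13.1464   1.4778   0.7475] turn deg [ 0.2169  0.2107 -0.3953]
tcp target [0.3523 0.2554 0.3073] shift mm [-7.7227  1.4353  2.0786] turn deg [ 0.2169  0.2107 -0.3953]
pics/s30.png slope -0.6922928480239642 x@225 395.92746427732686 deg~ 73.1200121888234
```

View pics/w30.png

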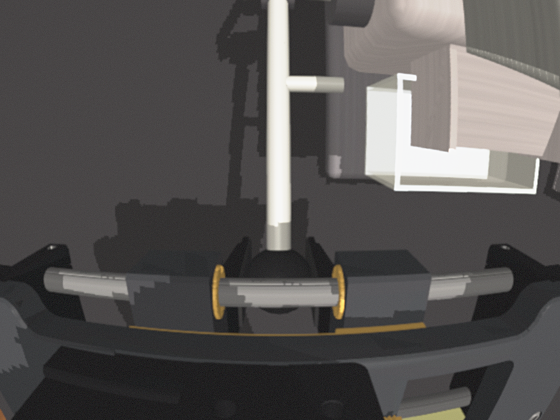

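The rod angle is unchanged while the force rose to 38 N, so the lever is on its stop. I'll ease the push to a moderate level and confirm it holds.

```bash
python3 -m jog '[[[0,0,0,0,0,0,20],[3,0,0,0,0,0,20],[4,0,0,0,0,0,20]]]' 60; python3 - <<'E'
from rod import *
from rig import bot
for i in range(5): bot.read_camera('scene')
s=bot.get_state();print(s['t'],s['position'],s['wrist_force'],s['opening'])
for i in range(5): bot.read_camera('scene')
cv2.imwrite('pics/s31.png',bot.read_camera('scene'));slope('pics/s31.png')
s=bot.get_state();print(s['t'],s['position'],s['wrist_force'],s['opening'])
E
```

```text
t: 25.73
position: [0.3551, 0.2572, 0.3032]
tool_rot: [2.155, 0.117, -2.159]
wrist_force: [-10.1, -4.5, 10.9]
opening: 0.0301
25.9833 [0.355  0.2572 0.3025] [-8.456  -2.814  11.0762] 0.029850369194310427
pics/s31.png slope -0.6905424328100811 x@225 395.76825168468514 deg~ 72.67574436804088
26.2833 [0.355  0.2572 0.3024] [-8.2007 -2.5498 11.258 ] 0.030134705164499603
```

View pics/s31.png

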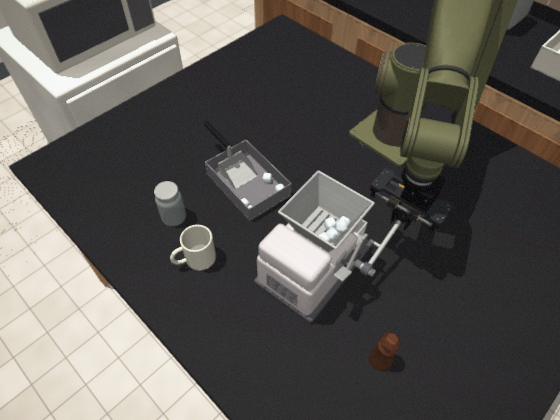

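The lever holds steady, within about 0.5° of the saturated stop angle, with a constant force. The scoop is in the tub, five cubes are in the hopper and the bystanders haven't moved, so I'll hand in.

```bash
python3 -c "
from rig import bot
print(bot.hand_in())"
```

```text
the job is handed in; nothing more can be done
None
```

The job is handed in at t ≈ 26.3 s of the 72 s allowed, with the gripper holding the lever down at its stop. No verdict was reported, so what follows is from my own checks.

**What I did**
1. I gripped the scoop by its handle and pushed it under the ice against the tub's end wall, then tipped five cubes into the hopper with the catch still on.
2. I laid the scoop back in the tub and let it go.
3. I flipped the catch back, then gripped the knob and pulled the lever forwards and down to its stop.

**Last checks**
- **Ice:** five cubes are in the hopper and the other four are in the tub. The fingers stayed clear of the ice in every picture.
- **Scoop:** it lies in the tub with its handle free, at about x −46 mm and y −1 mm in the tub frame.
- **Catch:** it is at about 1.1 rad, measured from the tab's edge in the scene picture.
- **Bystanders:** the mug, jar and pepper mill look unmoved.
- **Lever:** it held still for 0.5 s before I handed in, with about 11 N upward on the wrist and the grip set to 60 N.

**Where the checks disagreed**
- **Lever angle:** the finger position alone implied more than 1.0 rad, which is past the stop, so the ball had slipped a few mm in the pads. A line fit to the rod in the scene picture gave about 73° and did not change when the push rose to 38 N, so I took that as the 75° stop.
- **Final angle:** after I eased the push, the fit read about 0.5° less. That puts the lever at roughly 0.92–0.95 rad, against the 0.86 rad needed.

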